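Hang washed adapter cups on the drying hook

TASK

The three washed dark metal adapter cups are to dry on the slanting hook of the little drying stand. Hang the largest first, open side outwards, with the hook through the hole in its floor and fully down on the hook's round stop; then the middle one nested fully home in the largest, and last the smallest nested fully home in the middle one, and let go of them. Leave the other things on the bench where they are.

Things in the scene. Friction and masses are not known exactly. Their poses are not given: they have to be found in the camera images.
- stand: Fixed drying stand: grey base plate 130 x 110 x 12 mm with a thin steel column at its back edge that carries the hook 108 mm up. Origin: on the bench, straight below the hook's origin; the column stands 65 mm from it along x, the hook leans towards -x. Its place and heading vary; it does not move during the work.
- hook: Straight steel pin, 9 mm diameter, on a round stop disc 48 mm across; leans 35 deg from vertical. Origin: centre of the stop's upper face. z: along the pin, outwards and up (cups go on along -z); y: level; x: back and up, so a cup left on the pin slips 2 to 4 mm to -x. Hung in order, the cups' undersides rest at z = 0 (largest), 15 (middle) and 30 mm (smallest).
- hook_tip (a point): The rounded free end of the hook's pin, on its axis, 55 mm from the hook's origin.
- cup_large: Loose dark grey metal cup, round about z (up), open top, 30 mm high; origin: centre of underside. 3 mm floor with central 14 mm hole; tapered foot 15 mm high, above it a straight collar 15 mm high to grip. LARGEST: collar 68 mm outside (up to 70 over its facets), bore 48 mm, foot 58 mm under the collar tapering to 52. 0.15 kg.
- cup_medium: Loose dark grey metal cup, round about z (up), open top, 30 mm high; origin: centre of underside. 3 mm floor with central 14 mm hole; tapered foot 15 mm high, above it a straight collar 15 mm high to grip. MIDDLE: collar 54 mm outside, bore 34 mm, foot 43 mm tapering to 37: it enters the largest's bore until the collar rests on its rim. 0.1 kg.
- cup_small: Loose dark grey metal cup, round about z (up), open top, 30 mm high; origin: centre of underside. 3 mm floor with central 14 mm hole; tapered foot 15 mm high, above it a straight collar 15 mm high to grip. SMALLEST: collar 40 mm outside, bore 22 mm, foot 29 mm tapering to 23: it enters the middle one's bore until the collar rests on its rim. 0.06 kg.
- petri: Bystander, to be left alone: lidded glass dish, 64 mm in diameter, 17 mm high, lying on the bench. Origin: centre of its underside.
- beaker: Bystander, to be left alone: small glass beaker, 52 mm in diameter, 60 mm high, standing. Origin: centre of its underside.
- jar: Bystander, to be left alone: small amber jar with a white cap, 48 mm in diameter, 60 mm high, standing. Origin: centre of its underside.
- stopper: Bystander, to be left alone: solid dark rubber stopper, 34 mm in diameter, 28 mm high, standing on its narrow end. Origin: centre of its underside.
- spatula: Bystander, to be left alone: steel spatula 170 mm long, lying flat. Origin: on its underside, at the middle of its length; x axis along it.
Mind the look-alikes: they are no part of the job. What is shaped like the cup_medium but blue is not meant. What is shaped like the cup_small but purple is not meant.

How it is judged:
By the outcome, as a careful person would: the job done as asked, in the order asked, and still so for the second after the job is handed in, with the robot touching nothing.
It also fails if it takes over 69 s, if anything falls off the work surface, if the arm or the gripper's body presses on something with over 40 N, if the wrist force passes 120 N, or if a joint passes its speed limit or range.

ROBOT

A 7-joint arm with a two-finger parallel gripper is mounted at the origin on the work surface. World frame = base frame: x ahead of the robot, y to its left, z up, the work surface at z = 0. Lengths are in m, angles in rad, forces in N, time in s.
With the tool pointing down it reaches from about 0.4 to 0.875 m from the base axis. Payload 19.3 kg.
Tool frame: the origin (TCP) lies at the very end of the fingers, on their centre line; the grasp point (between the pads) lies 19 mm behind it; z points along the fingers, y is the direction in which the jaws open and shut (so a half turn about z gives the same grasp; the last joint's range is limited). The gripper opens to 85 mm and grips with 20 to 120 N. Pads are 22 mm wide; open, the fingers measure 114 mm over their backs; the gripper's body (76 mm by 85 mm) begins 54 mm behind the grasp point. The pads swing forward as they close: fully open they stand 13 mm farther back than shut.
Start: joints at [1.249, 0.521, -0.036, 1.599, 0.021, 1.021, -0.113], TCP at [0.156, -0.605, 0.231] pointing down, gripper open.
Joint ranges: [-2.91, 2.91], [-0.3, 2.13], [-1.5, 1.42], [0.17, 2.43], [-1.26, 4.41], [0.16, 1.93], [-2.52, 2.52]. Speed limits (rad/s): [1.89, 1.89, 2.39, 2.39, 3.01, 3.01, 3.01].

INTERFACE

Orientations are given as [roll, pitch, yaw] about the fixed x, y, z axes, in that order (R = Rz(yaw) Ry(pitch) Rx(roll)).
In Python, from workcell import bot gives the robot as it stands.
- The arm moves only by the tool apply_moves, never from a script. Its argument "commands" is a list of rows, each an object with "travel": the shift along the tool's x, y, z in m, a list of three; "twist": the turn, a rotation vector about the tool's x, y, z in degrees, a list of three; "claw": the finger opening in m, from 0 to 0.0854. A call has 1 to 10 rows; each row is the pose to reach, as a shift and turn from the pose commanded when the call began, along the tool's axes at that moment; what a row does not reach only later rows make up. A row lasts 1/10 s, in which the tool goes at most 50 mm and 8.59 degrees, less where a joint would pass 70% of its speed; a pose out of reach is approached as far as the arm can. A call with a gripper value outside its range is refused whole. The fingers move at their own pace and stop on an object; "force" is the grip in N (left out, the last holds). Time passes only in rows, so rows that repeat a pose let the fingers close. It gives the time, the measured TCP pose, the force and the opening at its end, in the units of the state.
- bot.observe(): the state, without advancing time (a new reading comes with each control period).
- bot.grab_frame(name): name is "scene" or "top" or "wrist"; returns a dict with "frame" (420x560x3 uint8, blue, green, red), "fx", "fy", "cx", "cy" (pixels), "pose" (4x4, takes a point from camera to world coordinates); the wrist camera has in their place "tool_from_camera" (4x4, takes a point from camera to tool coordinates, whose origin is the TCP and whose axes are the flange's). Camera axes: x right, y up, looking along -z (the intrinsics and any distortion apply to the point x, -y, -z); pixel columns grow to the right and rows downward; lengths in m; the calibration is good to about 2 mm. A picture is of the moment at which its call begins: read the wrist's pose just before it. There is no depth.
- bot.job_done(): hands the job in, once; it reports no verdict.
The state is a dict: "clock": time; "qpos": joint angles; "qd": joint speeds; "joint_efforts": joint torques, N m; "position": TCP position; "tool_rot": TCP orientation; "force": force on the tool from outside, world axes, zero at the start; "moment": the same for the moment, N m; "grip_width": finger opening in m.
Only numpy, scipy, OpenCV 4.12 (cv2) and the standard library are available. Lean on these libraries where they do the work, as an engineer would, in place of code of your own. Each camera call takes 0.05 s, during which the arm holds its last target.

## Working session

There is one attempt and no reset: what is moved stays moved. The work goes in short steps, Python scripts to look and compute and a tool call to move; the robot and the scene stay as the last step left them, time stands still between calls to the robot, and variables do not carry over. Pictures are saved under pics/ and viewed, and the job is handed in when it is done.

Besides the shell and the picture viewer there is one more tool, called as name(argument=value, ...), one argument or row to a line, values as JSON. apply_moves: Moves the arm, as the interface text tells. Its arguments: {"type":"object","properties":{"commands":{"type":"array"},"force":{"type":"number"}},"required":["commands"]}

```bash
mkdir -p pics; ls; cat > h.py <<'E'
import numpy as np,cv2
from workcell import bot
from scipy.spatial.transform import Rotation as R
np.set_printoptions(precision=4,suppress=True)
def save(n,fn):
    s=bot.observe(); f=bot.grab_frame(n); cv2.imwrite('pics/'+fn+'.png',f['frame']); 
    import pickle; pickle.dump((s,f),open('pics/'+fn+'.pkl','wb')); return s,f
E
python3 - <<'E'
from h import *
for n in ['scene','top','wrist']:
    s,f=save(n,n+'0'); print(n,{k:v for k,v in f.items() if k!='frame'})
print(s)
E
```

```text
pics
scene {'fx': 480.22244299609343, 'fy': 480.22244299609343, 'cx': 276.28061987418914, 'cy': 210.62029768469054, 'pose': array([[-0.6416, -0.5086,  0.5741,  1.1324],
       [ 0.767 , -0.4269,  0.479 ,  0.4678],
       [ 0.0014,  0.7477,  0.664 ,  0.7845],
       [ 0.    ,  0.    ,  0.    ,  1.    ]])}
top {'fx': 533.9401222019827, 'fy': 533.9401222019827, 'cx': 277.2253761664528, 'cy': 214.66901543187547, 'pose': array([[-0.0119,  0.9827, -0.1848,  0.3584],
       [-0.9999, -0.0113,  0.0042, -0.0084],
       [ 0.002 ,  0.1849,  0.9828,  1.2165],
       [ 0.    ,  0.    ,  0.    ,  1.    ]])}
wrist {'fx': 352.8788005961869, 'fy': 352.8788005961869, 'cx': 275.3659668843227, 'cy': 210.6589181707434, 'tool_from_camera': array([[ 0.0001,  0.9598,  0.2806,  0.0711],
       [ 1.    , -0.0004,  0.001 ,  0.0008],
       [ 0.001 ,  0.2806, -0.9598, -0.1429],
       [ 0.    ,  0.    ,  0.    ,  1.    ]])}
{'clock': 0.1, 'qpos': array([ 1.2488,  0.522 , -0.0363,  1.6   ,  0.0212,  1.0211, -0.1128]), 'qd': array([-0.001 , -0.0007,  0.0007,  0.0007, -0.0006, -0.0007,  0.0003]), 'joint_efforts': array([  0.0032, -92.8499,   1.984 , -37.0533,   0.0182,   0.0053,
        -0.    ]), 'position': array([ 0.1556, -0.605 ,  0.2308]), 'tool_rot': array([-3.1405,  0.0001,  0.2518]), 'force': array([ 0.4622, -0.0543,  0.0421]), 'moment': array([-0.0358, -0.0187,  0.0077]), 'grip_width': 0.08507977163785639}
```

View pics/scene0.png

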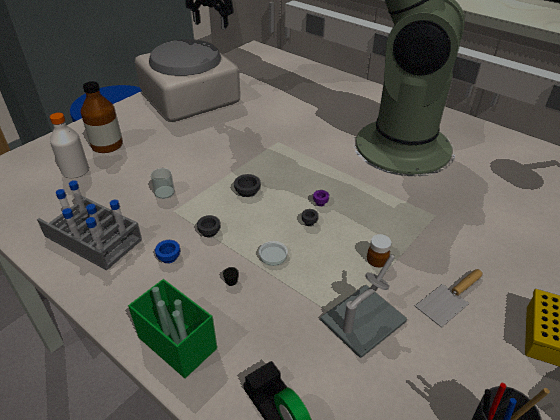

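View pics/top0.png

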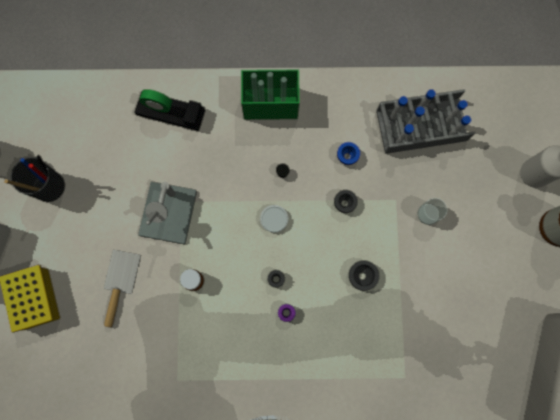

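View pics/wrist0.png

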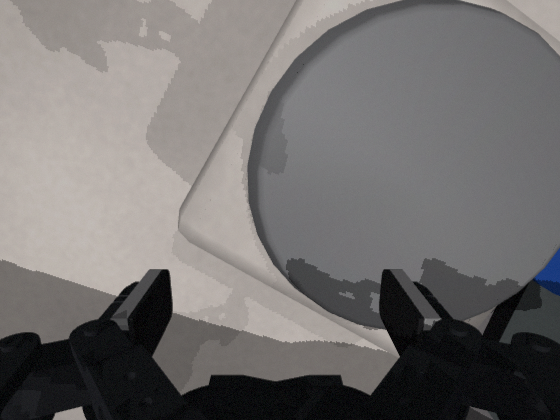

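```bash
cat >> h.py <<'E'
import pickle
def load(fn): return pickle.load(open('pics/'+fn+'.pkl','rb'))
def campose(s,f):
    if 'pose' in f: return f['pose']
    T=np.eye(4); T[:3,:3]=R.from_euler('xyz',s['tool_rot']).as_matrix(); T[:3,3]=s['position']
    return T@f['tool_from_camera']
def ray(s,f,u,v):
    P=campose(s,f); d=np.array([(u-f['cx'])/f['fx'],-(v-f['cy'])/f['fy'],-1.]); d=P[:3,:3]@d
    return P[:3,3],d/np.linalg.norm(d)
def onz(s,f,u,v,z):
    o,d=ray(s,f,u,v); return o+d*(z-o[2])/d[2]
def tri(*rs):
    A=np.zeros((3,3));b=np.zeros(3)
    for o,d in rs:
        M=np.eye(3)-np.outer(d,d);A+=M;b+=M@o
    p=np.linalg.solve(A,b); return p,[np.linalg.norm((np.eye(3)-np.outer(d,d))@(p-o)) for o,d in rs]
def proj(s,f,p):
    P=np.linalg.inv(campose(s,f)); c=P[:3,:3]@np.asarray(p)+P[:3,3]
    return np.array([f['cx']+f['fx']*c[0]/-c[2], f['cy']-f['fy']*c[1]/-c[2]])
E
python3 - <<'E'
from h import *
st,ft=load('top0');ss,fs=load('scene0')
def crop(f,x,y,w,h,k): return cv2.resize(f['frame'][y:y+h,x:x+w],None,fx=k,fy=k,interpolation=cv2.INTER_CUBIC)
cv2.imwrite('pics/c1.png',crop(ft,255,140,140,190,3))
cv2.imwrite('pics/c2.png',crop(fs,190,160,150,130,5))
cv2.imwrite('pics/c3.png',np.hstack([crop(ft,125,170,80,80,5),crop(fs,315,250,100,107,3.74)[:400]]))
# pairs
for n,a,b in [('large',(364,276),(247,184)),('med',(345,201),(208,225)),('small',(276,279),(310,216))]:
    print(n,tri(ray(st,ft,*a),ray(ss,fs,*b)),onz(st,ft,*a,.03))
E
```

```text
large (array([ 0.4419, -0.2056,  0.0212]), [np.float64(0.00019950174216274303), np.float64(0.00019950174216262678)]) [ 0.4412 -0.204   0.03  ]
med (array([ 0.6134, -0.1695,  0.023 ]), [np.float64(0.0008011162858052406), np.float64(0.0008011162858052482)]) [ 0.6114 -0.1679  0.03  ]
small (array([ 0.4372, -0.0089,  0.0226]), [np.float64(0.00024147451533566757), np.float64(0.000241474515335678)]) [ 0.4368 -0.0091  0.03  ]
```

View pics/c1.png

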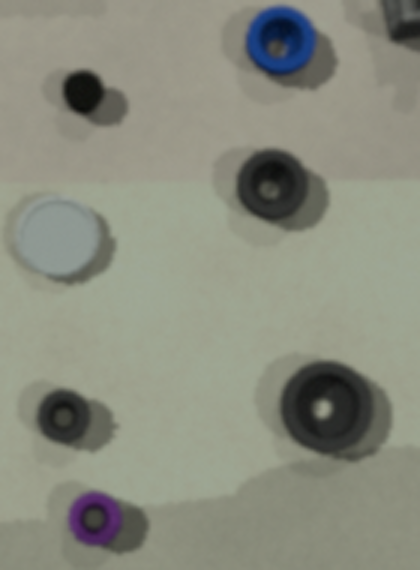

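View pics/c2.png

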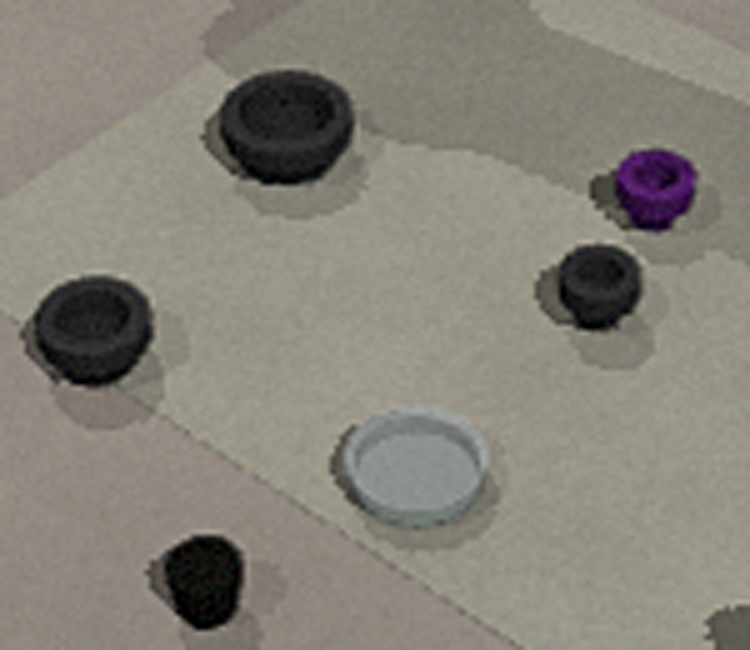

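View pics/c3.png

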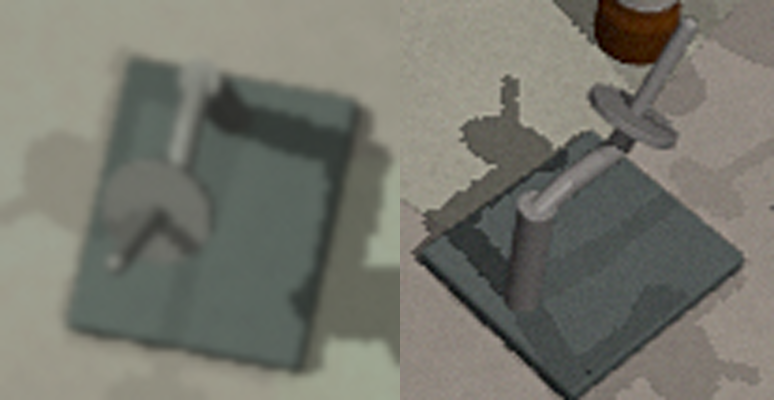

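```bash
python3 - <<'E'
from h import *
st,ft=load('top0');ss,fs=load('scene0')
tip=tri(ray(st,ft,147.8,223),ray(ss,fs,392.5,256.7)); disc=tri(ray(st,ft,156.5,212.5),ray(ss,fs,377,280.7))
print('tip',tip,'disc',disc)
d=tip[0]-disc[0];print(np.linalg.norm(d),np.degrees(np.arctan2(np.hypot(d[0],d[1]),d[2])),np.degrees(np.arctan2(-d[1],-d[0])))
# base plate corners at z=.012 from top crop
for c in [(128,58),(358,103),(300,370),(68,325)]:
    print(onz(st,ft,125+c[0]/5,170+c[1]/5,.012))
for n,a in [('jar',(191,280)),('petri',(274,219)),('stopper',(282,171)),('blue',(348,153)),('purple',(287,312)),('beaker',(431,212))]: print(n,onz(st,ft,*a,.02))
E
```

```text
tip (array([0.5448, 0.2497, 0.1495]), [np.float64(0.00019926435484006623), np.float64(0.0001992643548399166)]) disc (array([0.5749, 0.2427, 0.1053]), [np.float64(0.00024804208352486446), np.float64(0.0002480420835249149)])
0.053930471349292436 34.90666548092127 -13.004585486486114
[0.6664 0.2794 0.012 ]
[0.6437 0.1723 0.012 ]
[0.5195 0.1967 0.012 ]
[0.5414 0.3028 0.012 ]
jar [0.4375 0.1803 0.02  ]
petri [ 0.5735 -0.0061  0.02  ]
stopper [ 0.6862 -0.0258  0.02  ]
blue [ 0.7278 -0.1803  0.02  ]
purple [ 0.3648 -0.0325  0.02  ]
beaker [ 0.5856 -0.3648  0.02  ]
```

```bash
cat >> h.py <<'E'
def go(p,Rt,s=None):
    s=s or bot.observe(); R0=R.from_euler('xyz',s['tool_rot'])
    t=R0.inv().apply(np.asarray(p)-s['position']); tw=(R0.inv()*Rt).as_rotvec(degrees=True)
    print('travel',np.round(t,4),'twist',np.round(tw,2))
def down(yaw): return R.from_euler('xyz',[180,0,yaw],degrees=True)
E
python3 -c "
from h import *
go([.441,-.204,.231],down(168.7))"
```

```text
travel [ 0.3763 -0.3174  0.0001] twist [  -0.02   -0.06 -154.28]
```

apply_moves(
  commands=[
    {"travel": [0.376, -0.317, 0], "twist": [0, 0, -154.3]},
    {"travel": [0.376, -0.317, 0], "twist": [0, 0, -154.3]},
    {"travel": [0.376, -0.317, 0], "twist": [0, 0, -154.3]},
    {"travel": [0.376, -0.317, 0], "twist": [0, 0, -154.3]},
    {"travel": [0.376, -0.317, 0], "twist": [0, 0, -154.3]},
    {"travel": [0.376, -0.317, 0], "twist": [0, 0, -154.3]},
    {"travel": [0.376, -0.317, 0], "twist": [0, 0, -154.3]},
    {"travel": [0.376, -0.317, 0], "twist": [0, 0, -154.3]},
    {"travel": [0.376, -0.317, 0], "twist": [0, 0, -154.3]},
    {"travel": [0.376, -0.317, 0], "twist": [0, 0, -154.3]},
  ],
)

```text
invalid input at $.commands[0]: expected keys travel, twist, claw
```

```bash
python3 -c "
from h import *
s=bot.observe();print(s['qpos'])
go([.441,-.204,.231],down(168.7))"
```

```text
[ 1.2488  0.5219 -0.0363  1.5999  0.0212  1.0211 -0.1128]
travel [ 0.3763 -0.3174  0.0001] twist [  -0.02   -0.06 -154.28]
```

apply_moves(
  commands=[
    {"travel": [0.376, -0.317, 0], "twist": [0, 0, -154.3], "claw": 0.054},
    {"travel": [0.376, -0.317, 0], "twist": [0, 0, -154.3], "claw": 0.054},
    {"travel": [0.376, -0.317, 0], "twist": [0, 0, -154.3], "claw": 0.054},
    {"travel": [0.376, -0.317, 0], "twist": [0, 0, -154.3], "claw": 0.054},
    {"travel": [0.376, -0.317, 0], "twist": [0, 0, -154.3], "claw": 0.054},
    {"travel": [0.376, -0.317, 0], "twist": [0, 0, -154.3], "claw": 0.054},
    {"travel": [0.376, -0.317, 0], "twist": [0, 0, -154.3], "claw": 0.054},
    {"travel": [0.376, -0.317, 0], "twist": [0, 0, -154.3], "claw": 0.054},
    {"travel": [0.376, -0.317, 0], "twist": [0, 0, -154.3], "claw": 0.054},
    {"travel": [0.376, -0.317, 0], "twist": [0, 0, -154.3], "claw": 0.054},
  ],
)

```text
clock: 1.15
position: [0.442, -0.2022, 0.2315]
tool_rot: [3.141, 0.0, 1.759]
force: [0.2, -1.7, 0.4]
grip_width: 0.0537
```

```bash
python3 -c "
from h import *
s=bot.observe();print(s['qpos'],s['position'],s['grip_width'])
go([.441,-.204,.231],down(168.7))"
```

```text
[ 0.7374  0.3395 -0.5374  1.9358  0.2155  0.922   0.2823] [ 0.442  -0.2022  0.2315] 0.05372810726550578
travel [-0.0016 -0.0013  0.0005] twist [  0.02   0.02 -67.92]
```

apply_moves(
  commands=[
    {"travel": [0, 0, 0], "twist": [0, 0, -68], "claw": 0.054},
    {"travel": [0, 0, 0], "twist": [0, 0, -68], "claw": 0.054},
    {"travel": [0, 0, 0], "twist": [0, 0, -68], "claw": 0.054},
    {"travel": [0, 0, 0], "twist": [0, 0, -68], "claw": 0.054},
    {"travel": [0, 0, 0], "twist": [0, 0, -68], "claw": 0.054},
    {"travel": [0, 0, 0], "twist": [0, 0, -68], "claw": 0.054},
    {"travel": [0, 0, 0], "twist": [0, 0, -68], "claw": 0.054},
    {"travel": [0, 0, 0], "twist": [0, 0, -68], "claw": 0.054},
    {"travel": [0, 0, 0], "twist": [0, 0, -68], "claw": 0.054},
  ],
)

```text
clock: 2.05
position: [0.4407, -0.2047, 0.2311]
tool_rot: [3.141, -0.0, 2.941]
force: [0.1, 0.2, -0.1]
grip_width: 0.0537
```

```bash
python3 -c "
from h import *
s,f=save('wrist','w1');print(s['qpos'],s['position'],s['tool_rot'],s['grip_width'])"
```

```text
[ 0.937   0.391  -0.7954  1.9272  0.3378  0.9614  1.3523] [ 0.4407 -0.2047  0.2311] [ 3.1412 -0.0004  2.9408] 0.053718548531743765
```

View pics/w1.png

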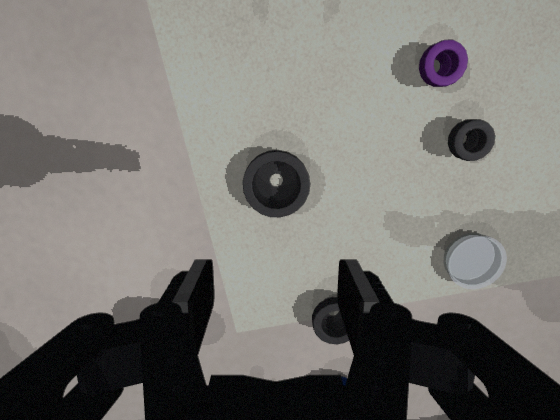

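```bash
cat >> h.py <<'E'
def dark(f,u,v,r,th=75):
    img=f['frame']; m=(img.max(2)<th).astype(np.uint8)
    x0,y0=int(max(u-r,0)),int(max(v-r,0)); sub=m[y0:int(v+r),x0:int(u+r)]
    cs,_=cv2.findContours(sub,cv2.RETR_EXTERNAL,cv2.CHAIN_APPROX_NONE,offset=(x0,y0))
    c=max(cs,key=cv2.contourArea); return cv2.fitEllipse(c),c
def hole(f,u,v,r,th=90):
    g=f['frame'].max(2); x0,y0=int(u-r),int(v-r); m=(g[y0:y0+2*r,x0:x0+2*r]>th).astype(np.uint8)
    n,l,st,c=cv2.connectedComponentsWithStats(m); 
    if n<2: return None
    i=1+np.argmax(st[1:,4]); return c[i]+[x0,y0],st[i,4]
E
python3 - <<'E'
from h import *
sw,fw=load('w1');st,ft=load('top0');ss,fs=load('scene0')
e,_=dark(fw,276,183,45);print('w',e,hole(fw,276,181,12))
et,_=dark(ft,364,276,25);print('t',et,hole(ft,363,276,6))
es,_=dark(fs,247,184,25);print('s',es)
print('rim tri',tri(ray(sw,fw,*e[0]),ray(st,ft,*et[0])))
print('rim z.0225',onz(sw,fw,*e[0],.0225),onz(st,ft,*et[0],.0225))
h=hole(fw,276,181,12)[0];print('hole@1.5mm',onz(sw,fw,*h,.0015),hole(ft,363,276,6) and onz(st,ft,*hole(ft,363,276,6)[0],.0015))
for n,u,v in [('small',471,140)]:
    e2,_=dark(fw,u,v,30);print(n,e2,onz(sw,fw,*e2[0],.0225))
for n,u,v,r in [('small',276,279,14),('med',345,201,18)]:
    e2,_=dark(ft,u,v,r);print(n,e2,onz(st,ft,*e2[0],.0225))
def crop(f,x,y,w,h,k): return cv2.resize(f['frame'][y:y+h,x:x+w],None,fx=k,fy=k,interpolation=cv2.INTER_CUBIC)
cv2.imwrite('pics/c4.png',crop(fw,226,133,100,100,5))
E
```

```text
w ((275.6967468261719, 183.24371337890625), (66.06702423095703, 66.5447998046875), 158.7415771484375) (array([275.746 , 179.4286]), np.int32(126))
t ((363.6449890136719, 275.4815979003906), (28.85062026977539, 29.81461524963379), 125.26864624023438) (array([362.3103, 275.931 ]), np.int32(29))
s ((246.62364196777344, 185.1441650390625), (22.15584945678711, 26.44477653503418), 79.61073303222656)
rim tri (array([ 0.4433, -0.2051,  0.02  ]), [np.float64(0.00034573903343485874), np.float64(0.00034573903343494927)])
rim z.0225 [ 0.443  -0.2053  0.0225] [ 0.4428 -0.2045  0.0225]
hole@1.5mm [ 0.4432 -0.2052  0.0015] [ 0.4433 -0.2048  0.0015]
small ((470.5995788574219, 139.3292999267578), (40.489871978759766, 46.811702728271484), 72.91146087646484) [ 0.4382 -0.0093  0.0225]
small ((276.0154724121094, 278.6723327636719), (15.86030387878418, 16.566444396972656), 122.46986389160156) [ 0.4381 -0.0091  0.0225]
med ((345.55108642578125, 201.61492919921875), (21.727943420410156, 22.748632431030273), 115.39993286132812) [ 0.6115 -0.1701  0.0225]
```

View pics/c4.png

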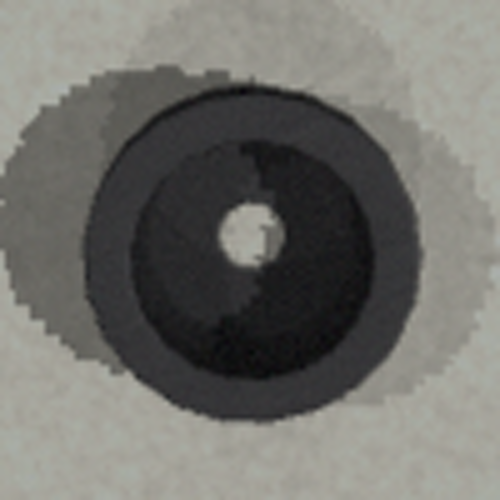

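```bash
cat >> h.py <<'E'
def hookR(phi,tilt=35.):
    return R.from_euler('z',phi,degrees=True)*R.from_euler('y',-tilt,degrees=True)  # cols: hook x,y,z
def tiltR(phi,tilt=35.): # tool: x=-hx,y=hy,z=-hz
    return hookR(phi,tilt)*R.from_euler('y',180,degrees=True)
E
python3 -c "
from h import *
print(hookR(-11.3).as_matrix(),tiltR(-11.3).as_matrix())
go([.502,.257,.212],tiltR(-11.3))"
```

```text
[[ 0.8033  0.1959 -0.5625]
 [-0.1605  0.9806  0.1124]
 [ 0.5736  0.      0.8192]] [[-0.8033  0.1959  0.5625]
 [ 0.1605  0.9806 -0.1124]
 [-0.5736  0.     -0.8192]]
travel [0.0345 0.4645 0.0193] twist [ -0.14 -35.02  -0.51]
```

Rehearse the tilted pose in front of the hook and look (fully opened to compare the finger ends).

apply_moves(
  commands=[
    {"travel": [0.034, 0.464, 0.019], "twist": [0, -35, -0.5], "claw": 0.068},
    {"travel": [0.034, 0.464, 0.019], "twist": [0, -35, -0.5], "claw": 0.068},
    {"travel": [0.034, 0.464, 0.019], "twist": [0, -35, -0.5], "claw": 0.068},
    {"travel": [0.034, 0.464, 0.019], "twist": [0, -35, -0.5], "claw": 0.068},
    {"travel": [0.034, 0.464, 0.019], "twist": [0, -35, -0.5], "claw": 0.068},
    {"travel": [0.034, 0.464, 0.019], "twist": [0, -35, -0.5], "claw": 0.068},
    {"travel": [0.034, 0.464, 0.019], "twist": [0, -35, -0.5], "claw": 0.068},
    {"travel": [0.034, 0.464, 0.019], "twist": [0, -35, -0.5], "claw": 0.068},
    {"travel": [0.034, 0.464, 0.019], "twist": [0, -35, -0.5], "claw": 0.068},
    {"travel": [0.034, 0.464, 0.019], "twist": [0, -35, -0.5], "claw": 0.068},
  ],
)

```text
clock: 3.1
position: [0.4734, 0.0571, 0.2073]
tool_rot: [3.141, 0.609, 2.938]
force: [1.6, -1.6, 0.1]
grip_width: 0.0679
```

```bash
python3 -c "
from h import *
s,f=save('wrist','w2');print(s['qpos'],s['position'],s['tool_rot'],s['grip_width'],s['qd'])"
```

```text
[ 0.5841  0.3986 -1.2905  2.4093  1.5022  0.8026 -0.4727] [0.4734 0.0571 0.2073] [3.1414 0.6092 2.9382] 0.06791661826489839 [-1.4451  0.3839  0.0589 -0.2454 -0.1065  0.9338 -0.8785]
```

View pics/w2.png

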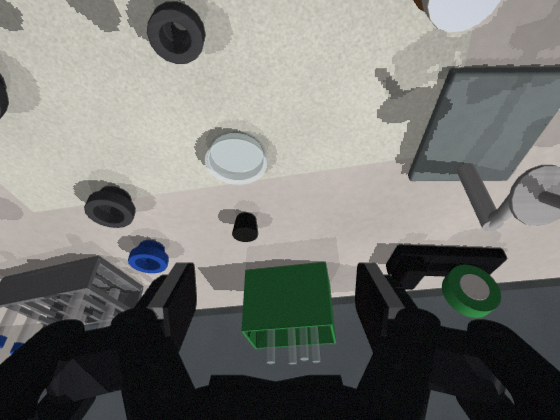

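```bash
python3 -c "
from h import *
go([.502,.257,.212],tiltR(-11.3))"
```

```text
travel [ 0.0057  0.1927 -0.008 ] twist [ 0.33 -0.09  0.06]
```

apply_moves(
  commands=[
    {"travel": [0.006, 0.193, -0.008], "twist": [0.3, 0, 0], "claw": 0.068},
    {"travel": [0.006, 0.193, -0.008], "twist": [0.3, 0, 0], "claw": 0.068},
    {"travel": [0.006, 0.193, -0.008], "twist": [0.3, 0, 0], "claw": 0.068},
    {"travel": [0.006, 0.193, -0.008], "twist": [0.3, 0, 0], "claw": 0.068},
    {"travel": [0.006, 0.193, -0.008], "twist": [0.3, 0, 0], "claw": 0.068},
    {"travel": [0.006, 0.193, -0.008], "twist": [0.3, 0, 0], "claw": 0.068},
  ],
)

```text
clock: 3.75
position: [0.5011, 0.2513, 0.209]
tool_rot: [-3.132, 0.606, 2.949]
force: [-0.1, -0.5, -0.1]
grip_width: 0.0679
```

```bash
python3 -c "
from h import *
s,f=save('wrist','w3');print(s['qpos'],s['position'],s['tool_rot'],s['grip_width'],s['qd'])
go([.502,.257,.212],tiltR(-11.3))"
```

```text
[ 0.0267  0.6101 -1.2019  2.1279  1.3821  1.1708 -0.5693] [0.5011 0.2513 0.209 ] [-3.1324  0.6061  2.949 ] 0.0679314772116757 [ 0.0734 -0.0297 -0.0003  0.0522  0.0027 -0.0141  0.0134]
travel [-0.001   0.0076 -0.003 ] twist [-0.48 -0.23  0.21]
```

View pics/w3.png

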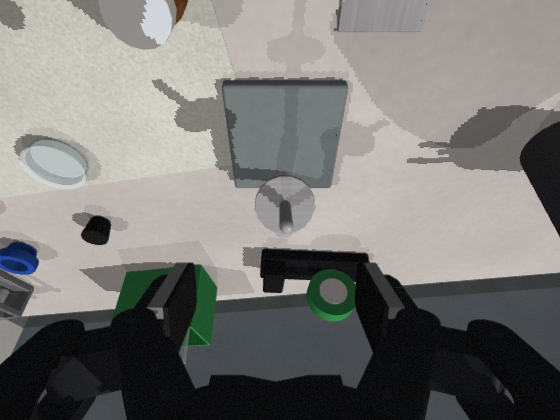

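apply_moves(
  commands=[
    {"travel": [0.0, -0.09, -0.02], "twist": [0, 0, 0], "claw": 0.068},
    {"travel": [0.0, -0.09, -0.02], "twist": [0, 0, 0], "claw": 0.068},
    {"travel": [0.0, -0.09, -0.02], "twist": [0, 0, 0], "claw": 0.068},
    {"travel": [0.0, -0.09, -0.02], "twist": [0, 0, 0], "claw": 0.068},
  ],
)

```text
clock: 4.2
position: [0.4733, 0.16, 0.2272]
tool_rot: [-3.129, 0.609, 2.945]
force: [-0.4, 0.6, 0.9]
grip_width: 0.0683
```

```bash
python3 - <<'E'
from h import *
s,f=save('wrist','w4');print(s['qpos'],s['position'],s['tool_rot'],s['qd'])
def crop(f,x,y,w,h,k): return cv2.resize(f['frame'][y:y+h,x:x+w],None,fx=k,fy=k,interpolation=cv2.INTER_CUBIC)
s3,f3=load('w3')
cv2.imwrite('pics/c5.png',np.hstack([crop(f3,240,160,100,100,4),crop(f,350,160,100,100,4)]))
E
```

```text
[ 0.2901  0.4533 -1.3003  2.2845  1.3458  1.0184 -0.5126] [0.4733 0.16   0.2272] [-3.1288  0.6094  2.945 ] [-0.0627  0.0314  0.0016 -0.0342  0.0044  0.0089 -0.001 ]
```

View pics/c5.png

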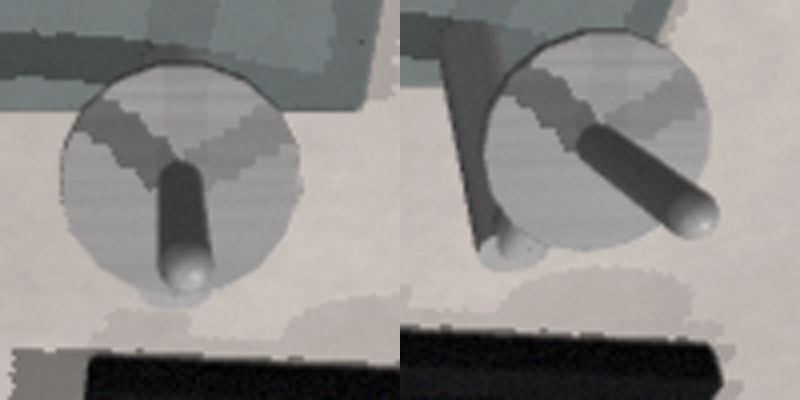

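View pics/w4.png

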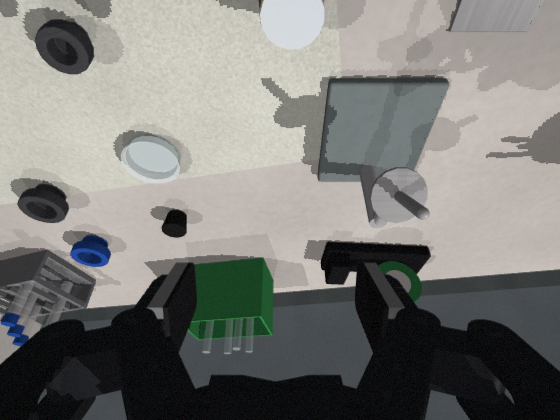

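```bash
python3 - <<'E'
from h import *
A=load('w3');B=load('w4');T=load('top0');S=load('scene0')
d=tri(ray(*A,285.25,204.5),ray(*B,399.4,195)); t=tri(ray(*A,286.75,227),ray(*B,423.5,213.5))
print(d,t)
d4=tri(ray(*A,285.25,204.5),ray(*B,399.4,195),ray(*T,156.5,212.5),ray(*S,377,280.7));t4=tri(ray(*A,286.75,227),ray(*B,423.5,213.5),ray(*T,148,222.5),ray(*S,392,257.5))
print(d4,t4)
for a,b in [(d,t),(d4,t4)]:
    v=b[0]-a[0];n=np.linalg.norm(v);print(n,np.degrees(np.arccos(v[2]/n)),np.degrees(np.arctan2(-v[1],-v[0])))
# plate corners w3 (z=.012) : far edge left/right, near
for c in [(223,82),(347,80),(332,187),(235,187)]: print(onz(*A,*c,.012))
E
```

```text
(array([0.5741, 0.2432, 0.1073]), [np.float64(5.485968696473363e-05), np.float64(5.485968696477371e-05)]) (array([0.5453, 0.2488, 0.1505]), [np.float64(0.00018568328384470728), np.float64(0.00018568328384476395)])
(array([0.5752, 0.243 , 0.1061]), [np.float64(0.0001323758558639489), np.float64(0.0005446175979125161), np.float64(0.000731355325305969), np.float64(0.0002621029597382074)]) (array([0.5464, 0.2492, 0.1494]), [np.float64(0.0007810722878412031), np.float64(0.0001279462338869779), np.float64(0.00044762080731428945), np.float64(0.0008651465384995008)])
0.05218395411838525 34.09241792366799 -11.015023167607884
0.05236538948842771 34.22848681741353 -12.192238342944234
[0.5163 0.2007 0.012 ]
[0.5347 0.3042 0.012 ]
[0.6655 0.2819 0.012 ]
[0.6446 0.1735 0.012 ]
```

```bash
python3 -c "
from h import *
go([.4432,-.2052,.09],down(168.8))"
```

```text
travel [ 0.0443 -0.3641  0.1405] twist [-0.64 34.88 -0.18]
```

apply_moves(
  commands=[
    {"travel": [0.044, -0.364, 0.14], "twist": [-0.6, 34.9, -0.2], "claw": 0.085},
    {"travel": [0.044, -0.364, 0.14], "twist": [-0.6, 34.9, -0.2], "claw": 0.085},
    {"travel": [0.044, -0.364, 0.14], "twist": [-0.6, 34.9, -0.2], "claw": 0.085},
    {"travel": [0.044, -0.364, 0.14], "twist": [-0.6, 34.9, -0.2], "claw": 0.085},
    {"travel": [0.044, -0.364, 0.14], "twist": [-0.6, 34.9, -0.2], "claw": 0.085},
    {"travel": [0.044, -0.364, 0.14], "twist": [-0.6, 34.9, -0.2], "claw": 0.085},
    {"travel": [0.044, -0.364, 0.14], "twist": [-0.6, 34.9, -0.2], "claw": 0.085},
    {"travel": [0.044, -0.364, 0.14], "twist": [-0.6, 34.9, -0.2], "claw": 0.085},
    {"travel": [0.044, -0.364, 0.14], "twist": [-0.6, 34.9, -0.2], "claw": 0.085},
    {"travel": [0.044, -0.364, 0.14], "twist": [-0.6, 34.9, -0.2], "claw": 0.085},
  ],
)

```text
clock: 5.25
position: [0.4424, -0.2078, 0.0876]
tool_rot: [-3.141, -0.005, 2.943]
force: [0.2, 2.2, 0.9]
grip_width: 0.0846
```

```bash
python3 -c "
from h import *
s=bot.observe();print(s['qpos'],s['position'],s['tool_rot'])
go([.4432,-.2052,.09],down(168.8))"
```

```text
[ 1.1508  0.8727 -1.2196  2.0254  0.9966  1.0294  0.7921] [ 0.4424 -0.2078  0.0876] [-3.1407 -0.0052  2.9429]
travel [-0.0003  0.0027 -0.0024] twist [-0.05 -0.3  -0.18]
```

apply_moves(
  commands=[
    {"travel": [0, 0, 0.025], "twist": [0, 0, 0], "claw": 0.085},
    {"travel": [0, 0, 0.045], "twist": [0, 0, 0], "claw": 0.085},
    {"travel": [0, 0, 0.045], "twist": [0, 0, 0], "claw": 0.085},
  ],
)

```text
clock: 5.55
position: [0.4431, -0.2025, 0.0432]
tool_rot: [3.141, -0.005, 2.95]
force: [0.2, -0.2, 0.2]
grip_width: 0.0851
```

```bash
python3 - <<'E'
from h import *
s,f=save('wrist','w5')
go([.4432,-.2052,.006],down(168.8),s)
print(s['position'],s['tool_rot'],s['force'])
E
```

```text
travel [-0.0007 -0.0026  0.0372] twist [ 0.02 -0.27  0.25]
[ 0.4431 -0.2025  0.0432] [ 3.1412 -0.0047  2.9504] [ 0.1692 -0.1842  0.2147]
```

View pics/w5.png

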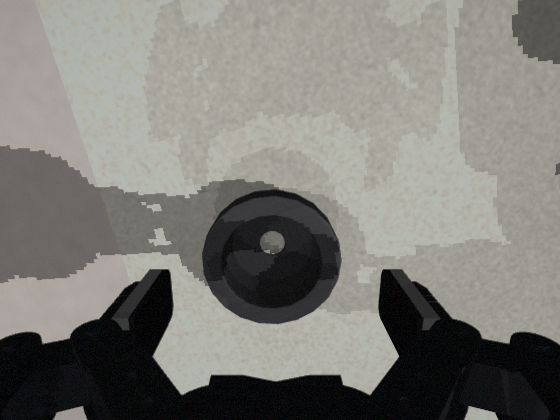

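```bash
python3 - <<'E'
from h import *
s,f=load('w5'); h=hole(f,272,242,16); print(h,onz(s,f,*h[0],.0015)); 
e,_=dark(f,272,257,72,65); print(e, onz(s,f,*e[0],.025))
E
```

```text
(array([272.6944, 240.6605]), np.int32(324)) [ 0.4428 -0.2046  0.0015]
((270.9931335449219, 256.54693603515625), (132.7971649169922, 136.29127502441406), 94.13887023925781) [ 0.4421 -0.2052  0.025 ]
```

apply_moves(
  commands=[
    {"travel": [-0.001, -0.0026, 0.018], "twist": [0, -0.3, 0.2], "claw": 0.085},
    {"travel": [-0.001, -0.0026, 0.036], "twist": [0, -0.3, 0.2], "claw": 0.085},
    {"travel": [-0.001, -0.0026, 0.037], "twist": [0, -0.3, 0.2], "claw": 0.085},
  ],
)

```text
clock: 5.9
position: [0.4441, -0.2059, 0.0078]
tool_rot: [-3.141, 0.002, 2.947]
force: [0.1, 0.5, 1.2]
grip_width: 0.085
```

apply_moves(
  commands=[
    {"travel": [0.001, 0, 0.001], "twist": [0, 0, 0], "claw": 0.05},
    {"travel": [0.001, 0, 0.001], "twist": [0, 0, 0], "claw": 0.05},
    {"travel": [0.001, 0, 0.001], "twist": [0, 0, 0], "claw": 0.05},
    {"travel": [0.001, 0, 0.001], "twist": [0, 0, 0], "claw": 0.05},
    {"travel": [0.001, 0, 0.001], "twist": [0, 0, 0], "claw": 0.05},
  ],
  force=60,
)

```text
clock: 6.4
position: [0.4438, -0.2059, 0.0088]
tool_rot: [-3.141, 0.005, 2.947]
force: [-3.4, 1.2, 11.4]
grip_width: 0.0649
```

```bash
python3 - <<'E'
from h import *
s,f=save('wrist','w6')
print(s['position'],s['tool_rot'],s['force'],s['grip_width'])
E
```

```text
[ 0.4438 -0.2059  0.0088] [-3.1407  0.005   2.9467] [-3.407   1.1693 11.3545] 0.06492081507338446
```

View pics/w6.png

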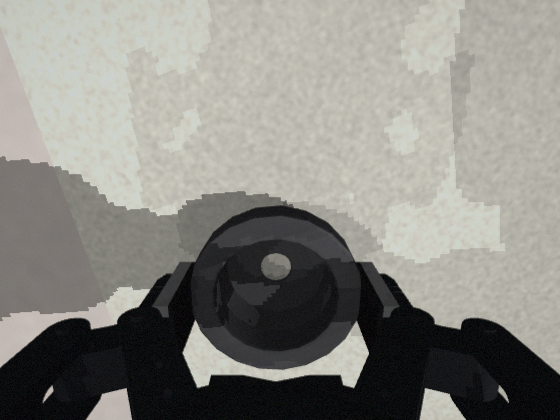

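```bash
cat >> h.py <<'E'
def intool(f,u,v,z):
    T=f['tool_from_camera']; d=T[:3,:3]@np.array([(u-f['cx'])/f['fx'],-(v-f['cy'])/f['fy'],-1.]); o=T[:3,3]
    return o+d*(z-o[2])/d[2]
E
python3 - <<'E'
from h import *
s,f=load('w6'); h=hole(f,276,266,18,80); print(h,onz(s,f,*h[0],.0015), intool(f,*h[0],.0073))
e,_=dark(f,276,287,84,60); print(e)
E
```

```text
(array([275.6264, 265.863 ]), np.int32(613)) [ 0.4432 -0.2063  0.0015] [ 0.0006 -0.0005  0.0073]
((274.43994140625, 285.2373046875), (139.8494415283203, 170.94898986816406), 89.18853759765625)
```

apply_moves(
  commands=[
    {"travel": [0, 0, -0.02], "twist": [0, 0, 0], "claw": 0.05},
    {"travel": [0, 0, -0.06], "twist": [0, 0, 0], "claw": 0.05},
    {"travel": [0, 0, -0.11], "twist": [0, 0, 0], "claw": 0.05},
    {"travel": [0, 0, -0.16], "twist": [0, 0, 0], "claw": 0.05},
    {"travel": [0, 0, -0.2], "twist": [0, 0, 0], "claw": 0.05},
    {"travel": [0, 0, -0.2], "twist": [0, 0, 0], "claw": 0.05},
  ],
)

```text
clock: 7.05
position: [0.4443, -0.2057, 0.2125]
tool_rot: [-3.139, 0.01, 2.946]
force: [-0.0, 0.0, -2.1]
grip_width: 0.0649
```

```bash
python3 - <<'E'
from h import *
s,f=save('wrist','w7')
print(s['position'],s['tool_rot'],s['force'],s['grip_width'],s['qpos'])
h=hole(f,276,266,18,80); print(h)
E
```

```text
[ 0.4443 -0.2057  0.2125] [-3.1388  0.0097  2.9465] [-0.0157  0.0057 -2.1201] 0.06494802398475448 [ 1.2648  0.7081 -1.3954  1.9347  0.7717  1.1786  0.95  ]
(array([275.2641, 266.0763]), np.int32(655))
```

View pics/w7.png

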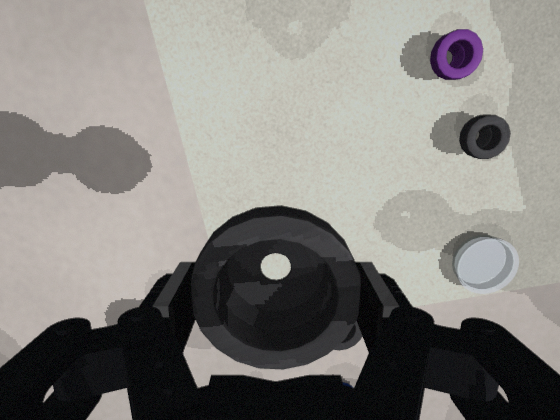

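```bash
cat >> h.py <<'E'
H0=np.array([.5745,.243,.1073]); PHI=-11.2
def hang(d,off,dx=0,dy=0,s=None):
    """cup underside centre 'off' in tool frame to hook coords (dx,dy,d)"""
    Rt=tiltR(PHI); p=H0+hookR(PHI).apply([dx,dy,d])-Rt.apply(off)
    print('tcp',p); go(p,Rt,s)
E
python3 -c "
from h import *
hang(.085,[.0006,-.0005,.0088])"
```

```text
tcp [0.5223 0.2538 0.1845]
travel [0.012  0.4665 0.024 ] twist [ -0.15 -34.59   0.04]
```

apply_moves(
  commands=[
    {"travel": [0.012, 0.467, 0.024], "twist": [0, -34.6, 0], "claw": 0.05},
    {"travel": [0.012, 0.467, 0.024], "twist": [0, -34.6, 0], "claw": 0.05},
    {"travel": [0.012, 0.467, 0.024], "twist": [0, -34.6, 0], "claw": 0.05},
    {"travel": [0.012, 0.467, 0.024], "twist": [0, -34.6, 0], "claw": 0.05},
    {"travel": [0.012, 0.467, 0.024], "twist": [0, -34.6, 0], "claw": 0.05},
    {"travel": [0.012, 0.467, 0.024], "twist": [0, -34.6, 0], "claw": 0.05},
    {"travel": [0.012, 0.467, 0.024], "twist": [0, -34.6, 0], "claw": 0.05},
    {"travel": [0.012, 0.467, 0.024], "twist": [0, -34.6, 0], "claw": 0.05},
    {"travel": [0.012, 0.467, 0.024], "twist": [0, -34.6, 0], "claw": 0.05},
    {"travel": [0.012, 0.467, 0.024], "twist": [0, -34.6, 0], "claw": 0.05},
  ],
)

```text
clock: 8.1
position: [0.5057, 0.147, 0.1861]
tool_rot: [-3.139, 0.606, 2.948]
force: [1.8, -1.0, -0.8]
grip_width: 0.0648
```

```bash
python3 - <<'E'
from h import *
s=bot.observe();print(s['qpos'],s['position'],s['tool_rot'])
hang(.085,[.0006,-.0005,.0088])
E
```

```text
[ 0.2891  0.5884 -1.2416  2.2833  1.5119  1.0413 -0.5644] [0.5057 0.147  0.1861] [-3.1392  0.6063  2.9477]
tcp [0.5223 0.2538 0.1845]
travel [ 0.0044  0.1081 -0.0014] twist [-0.09 -0.26  0.07]
```

apply_moves(
  commands=[
    {"travel": [0.0045, 0.108, -0.0015], "twist": [0, -0.3, 0], "claw": 0.05},
    {"travel": [0.0045, 0.108, -0.0015], "twist": [0, -0.3, 0], "claw": 0.05},
    {"travel": [0.0045, 0.108, -0.0015], "twist": [0, -0.3, 0], "claw": 0.05},
    {"travel": [0.0045, 0.108, -0.0015], "twist": [0, -0.3, 0], "claw": 0.05},
    {"travel": [0.0045, 0.108, -0.0015], "twist": [0, -0.3, 0], "claw": 0.05},
    {"travel": [0.0045, 0.108, -0.0015], "twist": [0, -0.3, 0], "claw": 0.05},
  ],
)

```text
clock: 8.7
position: [0.523, 0.2509, 0.1854]
tool_rot: [-3.14, 0.613, 2.946]
force: [-0.3, 0.1, -1.3]
grip_width: 0.065
```

```bash
python3 - <<'E'
from h import *
s,f=save('wrist','w8');print(s['qpos'],s['position'],s['tool_rot'],s['grip_width'])
hang(.085,[.0006,-.0005,.0088],s=s)
save('scene','s8')
def crop(f,x,y,w,h,k): return cv2.resize(f['frame'][y:y+h,x:x+w],None,fx=k,fy=k,interpolation=cv2.INTER_CUBIC)
s2,f2=load('s8');cv2.imwrite('pics/c8.png',crop(f2,310,190,130,130,4))
E
```

```text
[ 0.0324  0.6901 -1.1904  2.1156  1.4717  1.1937 -0.5941] [0.523  0.2509 0.1854] [-3.1396  0.613   2.946 ] 0.06499430396704828
tcp [0.5223 0.2538 0.1845]
travel [0.0016 0.0027 0.    ] twist [-0.11  0.12 -0.  ]
```

View pics/w8.png

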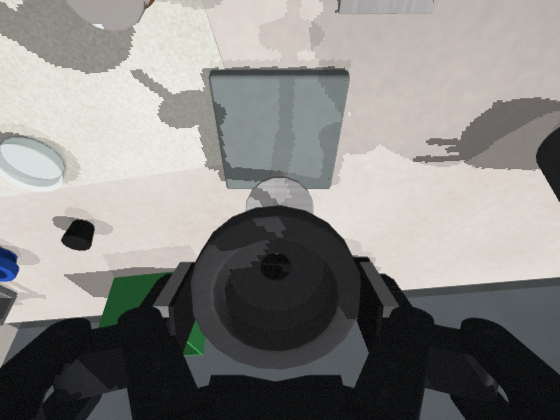

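View pics/c8.png

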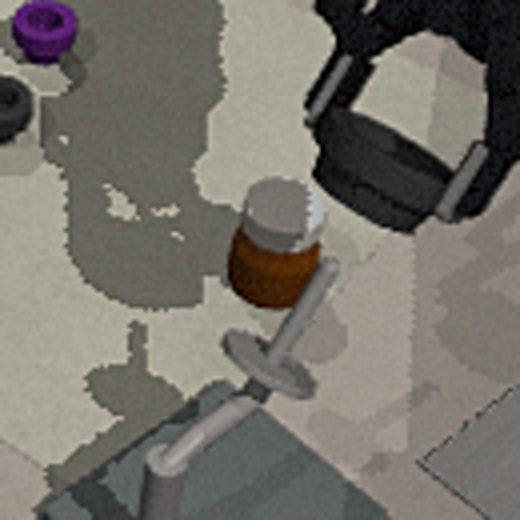

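apply_moves(
  commands=[
    {"travel": [0.0016, 0.0027, 0.0], "twist": [0, 0, 0], "claw": 0.05},
    {"travel": [0.0016, 0.0027, 0.01], "twist": [0, 0, 0], "claw": 0.05},
    {"travel": [0.0016, 0.0027, 0.022], "twist": [0, 0, 0], "claw": 0.05},
    {"travel": [0.0016, 0.0027, 0.022], "twist": [0, 0, 0], "claw": 0.05},
  ],
)

```text
clock: 9.2
position: [0.5351, 0.2521, 0.1648]
tool_rot: [-3.139, 0.611, 2.946]
force: [-0.9, -0.4, -1.2]
grip_width: 0.0649
```

```bash
cat >> h.py <<'E'
def crop(f,x,y,w,h,k): return cv2.resize(f['frame'][y:y+h,x:x+w],None,fx=k,fy=k,interpolation=cv2.INTER_CUBIC)
E
python3 - <<'E'
from h import *
s,f=save('wrist','w9');print(s['position'],s['tool_rot'],s['grip_width'],s['force'])
hang(.063,[.0006,-.0005,.0088],s=s)
for d in (0,.045,.05,.055): print(d, proj(s,f,H0+hookR(PHI).apply([0,0,d])))
g=crop(f,180,160,190,220,3.5//1) if 0 else crop(f,180,160,190,190,3)
g=np.clip(g.astype(float)*1.8,0,255).astype(np.uint8); cv2.imwrite('pics/c9.png',g)
E
```

```text
[0.5351 0.2521 0.1648] [-3.1394  0.6114  2.9462] 0.0648919893286237 [-0.9242 -0.3877 -1.2053]
tcp [0.5347 0.2514 0.1665]
travel [-0.0007 -0.0007 -0.0015] twist [-0.12  0.03  0.  ]
0 [274.712  224.0659]
0.045 [274.4277 251.8303]
0.05 [274.3875 255.7551]
0.055 [274.3451 259.8996]
```

View pics/c9.png

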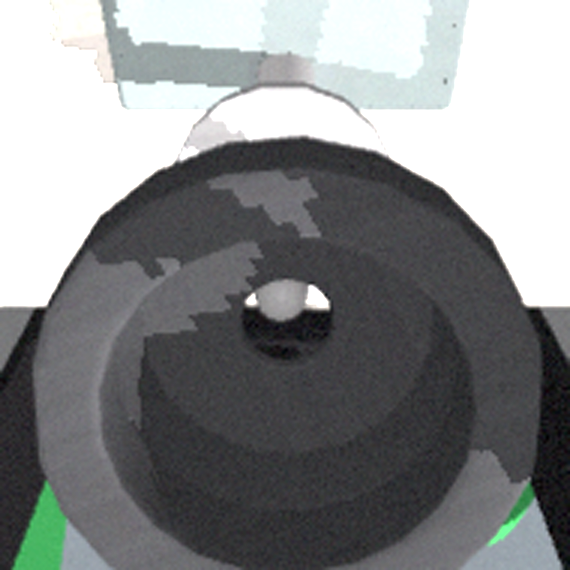

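apply_moves(
  commands=[
    {"travel": [-0.0015, -0.0007, 0.004], "twist": [0, 0, 0], "claw": 0.05},
    {"travel": [-0.0015, -0.0007, 0.012], "twist": [0, 0, 0], "claw": 0.05},
    {"travel": [-0.0015, -0.0007, 0.02], "twist": [0, 0, 0], "claw": 0.05},
    {"travel": [-0.0015, -0.0007, 0.028], "twist": [0, 0, 0], "claw": 0.05},
    {"travel": [-0.0015, -0.0007, 0.028], "twist": [0, 0, 0], "claw": 0.05},
  ],
)

```text
clock: 9.75
position: [0.5518, 0.2485, 0.1435]
tool_rot: [-3.14, 0.612, 2.946]
force: [0.5, -0.2, -0.7]
grip_width: 0.0651
```

```bash
python3 - <<'E'
from h import *
s,f=save('wrist','w10');print(s['position'],s['tool_rot'],s['grip_width'],s['force'])
hang(.034,[.0006,-.0005,.0088],dx=.001,s=s)
g=crop(f,180,160,190,190,3)
g=np.clip(g.astype(float)*1.8,0,255).astype(np.uint8); cv2.imwrite('pics/c10.png',g)
E
```

```text
[0.5518 0.2485 0.1435] [-3.14    0.6118  2.9464] 0.06514271257506725 [ 0.5279 -0.249  -0.7435]
tcp [0.5518 0.248  0.1433]
travel [ 0.     -0.0004  0.0002] twist [-0.08  0.06  0.01]
```

View pics/c10.png

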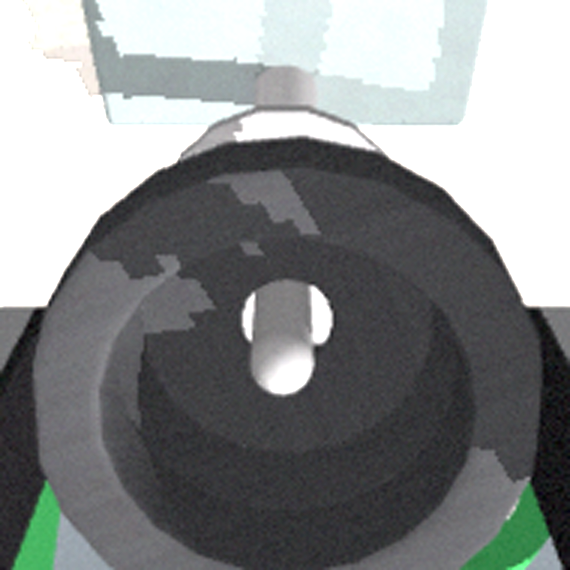

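apply_moves(
  commands=[
    {"travel": [0, -0.0007, 0.008], "twist": [0, 0, 0], "claw": 0.05},
    {"travel": [0, -0.0007, 0.016], "twist": [0, 0, 0], "claw": 0.05},
    {"travel": [0, -0.0007, 0.024], "twist": [0, 0, 0], "claw": 0.05},
    {"travel": [0, -0.0007, 0.03], "twist": [0, 0, 0], "claw": 0.05},
    {"travel": [0, -0.0007, 0.03], "twist": [0, 0, 0], "claw": 0.05},
  ],
)

```text
clock: 10.3
position: [0.5685, 0.2446, 0.1192]
tool_rot: [-3.14, 0.612, 2.946]
force: [0.3, 0.2, -1.8]
grip_width: 0.0651
```

```bash
python3 - <<'E'
from h import *
s,f=save('wrist','w11');print(s['position'],s['tool_rot'],s['grip_width'],s['force'])
hang(.0,[.0006,-.0005,.0088],dx=.001,s=s)
g=crop(f,180,160,190,190,3)
g=np.clip(g.astype(float)*1.8,0,255).astype(np.uint8); cv2.imwrite('pics/c11.png',g)
E
```

```text
[0.5685 0.2446 0.1192] [-3.1404  0.6121  2.9464] 0.0651250134533762 [ 0.254   0.2443 -1.7893]
tcp [0.5709 0.2442 0.1154]
travel [0.0001 0.0001 0.0045] twist [-0.06  0.07  0.01]
```

View pics/c11.png

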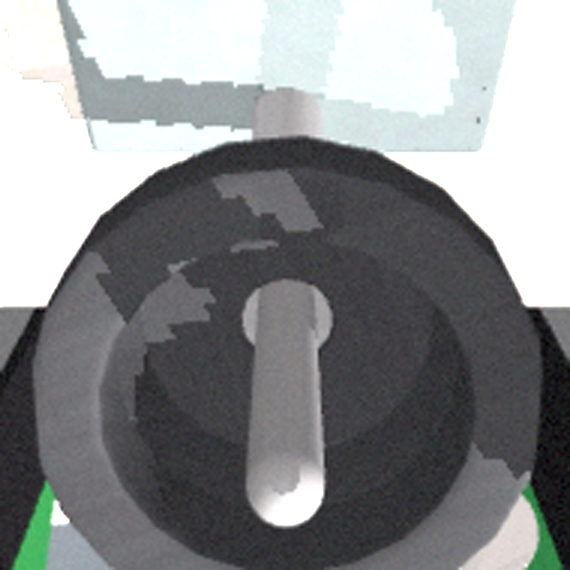

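Nearly down; ease on until contact shows.

apply_moves(
  commands=[
    {"travel": [0, 0, 0.002], "twist": [0, 0, 0], "claw": 0.05},
    {"travel": [0, 0, 0.0035], "twist": [0, 0, 0], "claw": 0.05},
    {"travel": [0, 0, 0.0035], "twist": [0, 0, 0], "claw": 0.05},
  ],
)

```text
clock: 10.65
position: [0.5703, 0.2446, 0.1173]
tool_rot: [-3.141, 0.613, 2.947]
force: [-0.7, 0.4, -1.5]
grip_width: 0.0653
```

apply_moves(
  commands=[
    {"travel": [0, 0, 0.001], "twist": [0, 0, 0], "claw": 0.05},
    {"travel": [0, 0, 0.002], "twist": [0, 0, 0], "claw": 0.05},
    {"travel": [0, 0, 0.002], "twist": [0, 0, 0], "claw": 0.05},
  ],
)

```text
clock: 10.95
position: [0.5709, 0.2446, 0.1164]
tool_rot: [-3.141, 0.614, 2.947]
force: [-13.7, -4.2, 15.6]
grip_width: 0.065
```

apply_moves(
  commands=[
    {"travel": [0, 0, -0.0005], "twist": [0, 0, 0], "claw": 0.075},
    {"travel": [0, 0, -0.0005], "twist": [0, 0, 0], "claw": 0.085},
    {"travel": [0, 0, -0.0005], "twist": [0, 0, 0], "claw": 0.085},
    {"travel": [0, 0, -0.0005], "twist": [0, 0, 0], "claw": 0.085},
  ],
)

```text
clock: 11.35
position: [0.5712, 0.2444, 0.116]
tool_rot: [-3.141, 0.613, 2.946]
force: [0.1, -0.4, -0.6]
grip_width: 0.0852
```

```bash
python3 - <<'E'
from h import *
s,f=save('wrist','w12');print(s['position'],s['tool_rot'],s['grip_width'],s['force'])
g=crop(f,120,130,310,230,2.5)
g=np.clip(g.astype(float)*1.8,0,255).astype(np.uint8); cv2.imwrite('pics/c12.png',g)
E
```

```text
[0.5712 0.2444 0.116 ] [-3.1411  0.6129  2.9465] 0.08520827933963591 [ 0.0686 -0.3836 -0.559 ]
```

View pics/c12.png

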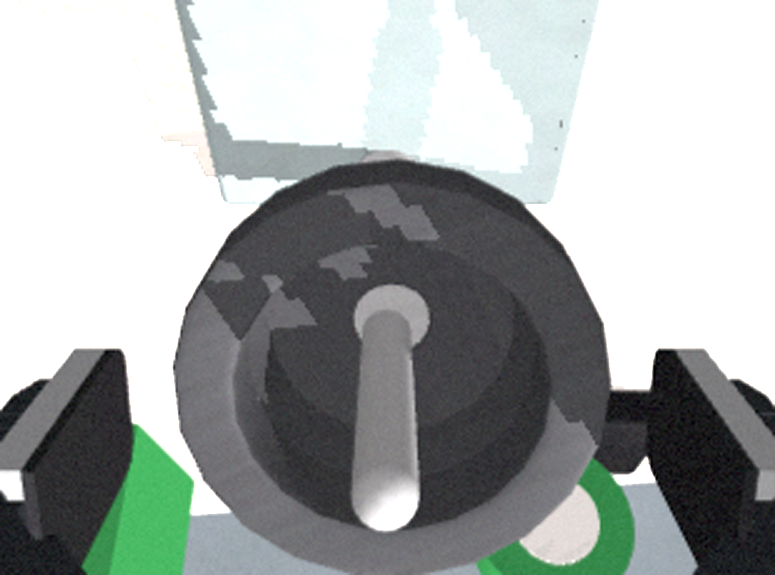

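```bash
python3 - <<'E'
from h import *
go([.6115,-.170,.17],down(168.8))
E
```

```text
travel [-0.1292 -0.3987  0.025 ] twist [-0.02 35.11  0.01]
```

apply_moves(
  commands=[
    {"travel": [0, 0, -0.02], "twist": [0, 0, 0], "claw": 0.085},
    {"travel": [0, 0, -0.06], "twist": [0, 0, 0], "claw": 0.085},
    {"travel": [0, 0, -0.1], "twist": [0, 0, 0], "claw": 0.085},
    {"travel": [0, 0, -0.12], "twist": [0, 0, 0], "claw": 0.085},
  ],
)

```text
clock: 11.8
position: [0.5021, 0.259, 0.2165]
tool_rot: [3.141, 0.614, 2.948]
force: [1.5, 0.2, 0.2]
grip_width: 0.085
```

```bash
python3 - <<'E'
from h import *
s,f=save('wrist','w13')
print(s['position'],s['qpos'])
go([.6115,-.170,.17],down(168.8),s)
g=crop(f,150,130,250,170,3); g=np.clip(g.astype(float)*1.8,0,255).astype(np.uint8); cv2.imwrite('pics/c13.png',g)
E
```

```text
[0.5021 0.259  0.2165] [ 0.038   0.6241 -1.2419  2.117   1.3896  1.2034 -0.569 ]
travel [-0.1285 -0.4     0.1472] twist [ 0.08 35.2   0.1 ]
```

View pics/c13.png

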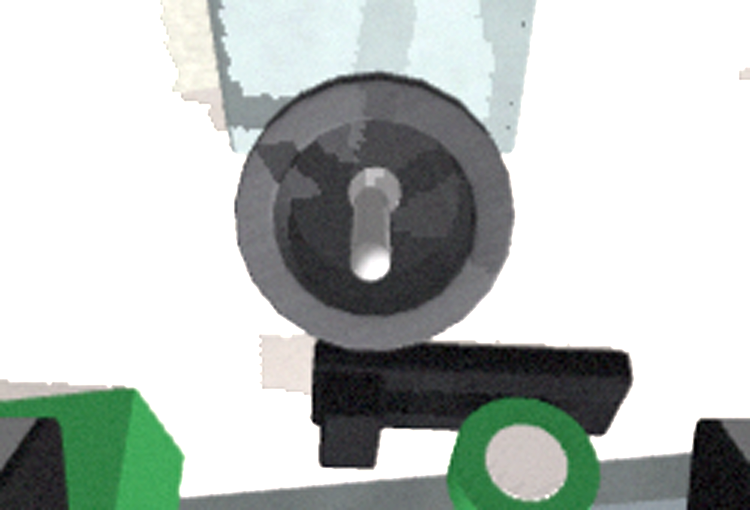

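apply_moves(
  commands=[
    {"travel": [-0.128, -0.4, 0.147], "twist": [0, 35.2, 0], "claw": 0.075},
    {"travel": [-0.128, -0.4, 0.147], "twist": [0, 35.2, 0], "claw": 0.075},
    {"travel": [-0.128, -0.4, 0.147], "twist": [0, 35.2, 0], "claw": 0.075},
    {"travel": [-0.128, -0.4, 0.147], "twist": [0, 35.2, 0], "claw": 0.075},
    {"travel": [-0.128, -0.4, 0.147], "twist": [0, 35.2, 0], "claw": 0.075},
    {"travel": [-0.128, -0.4, 0.147], "twist": [0, 35.2, 0], "claw": 0.075},
    {"travel": [-0.128, -0.4, 0.147], "twist": [0, 35.2, 0], "claw": 0.075},
    {"travel": [-0.128, -0.4, 0.147], "twist": [0, 35.2, 0], "claw": 0.075},
    {"travel": [-0.128, -0.4, 0.147], "twist": [0, 35.2, 0], "claw": 0.075},
    {"travel": [-0.128, -0.4, 0.147], "twist": [0, 35.2, 0], "claw": 0.075},
  ],
)

```text
clock: 12.85
position: [0.6114, -0.1749, 0.1666]
tool_rot: [-3.14, -0.002, 2.944]
force: [0.2, -0.0, -0.2]
grip_width: 0.075
```

```bash
python3 - <<'E'
from h import *
s,f=save('wrist','w14')
print(s['position'],s['tool_rot'],s['qpos'])
st,ft=load('top0')
P=[.6115,-.170,.0225]; u=proj(s,f,P); print(u)
e,_=dark(f,*u,45); print(e,onz(s,f,*e[0],.0225)); h=hole(f,*proj(s,f,[.6115,-.17,.0015]),12,90);print(h,h and onz(s,f,*h[0],.0015))
et,_=dark(ft,345,201,18); print(tri(ray(s,f,*e[0]),ray(st,ft,*et[0])))
E
```

```text
[ 0.6114 -0.1749  0.1666] [-3.1405 -0.0023  2.944 ] [ 0.9018  0.959  -1.2866  1.5874  0.9422  1.3319  0.8568]
[281.9611 195.6086]
((281.52044677734375, 196.7025146484375), (63.65500259399414, 64.16394805908203), 167.7105712890625) [ 0.6124 -0.1705  0.0225]
(array([285.6744, 192.4651]), np.int32(43)) [ 0.6144 -0.1668  0.0015]
(array([ 0.6123, -0.1705,  0.021 ]), [np.float64(0.0004531008689618037), np.float64(0.0004531008689615053)])
```

View pics/w14.png

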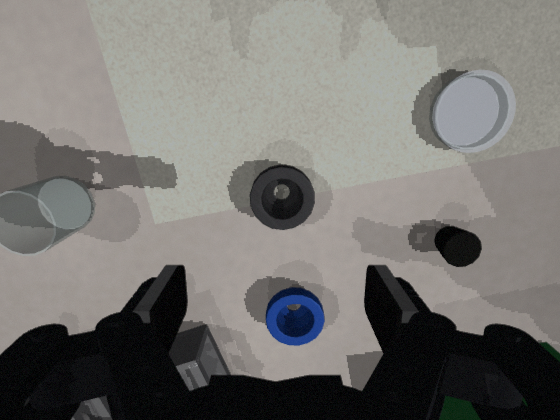

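```bash
python3 - <<'E'
from h import *
go([.6123,-.1705,.045],down(168.8))
E
```

```text
travel [0.0017 0.0117 0.1202] twist [-0.19 -0.17 -0.53]
```

apply_moves(
  commands=[
    {"travel": [0, 0.005, 0.04], "twist": [0, 0, 0], "claw": 0.075},
    {"travel": [0, 0.005, 0.08], "twist": [0, 0, 0], "claw": 0.075},
    {"travel": [0, 0.005, 0.115], "twist": [0, 0, 0], "claw": 0.075},
    {"travel": [0, 0.005, 0.115], "twist": [0, 0, 0], "claw": 0.075},
  ],
)

```text
clock: 13.3
position: [0.6099, -0.1664, 0.0482]
tool_rot: [-3.141, -0.008, 2.946]
force: [-0.3, -0.2, -0.1]
grip_width: 0.0749
```

```bash
python3 - <<'E'
from h import *
s=bot.observe();print(s['position'],s['tool_rot'],s['qd'])
go([.6123,-.1705,.0145],down(168.8))
E
```

```text
[ 0.6099 -0.1664  0.0482] [-3.141  -0.0076  2.9464] [ 0.0128 -0.0707 -0.0786 -0.0391 -0.057   0.052   0.0293]
travel [-0.0034 -0.0035  0.0337] twist [-0.04 -0.44  0.02]
```

apply_moves(
  commands=[
    {"travel": [-0.003, -0.0035, 0.01], "twist": [0, -0.4, 0], "claw": 0.075},
    {"travel": [-0.003, -0.0035, 0.01], "twist": [0, -0.4, 0], "claw": 0.075},
    {"travel": [-0.003, -0.0035, 0.01], "twist": [0, -0.4, 0], "claw": 0.075},
  ],
)

```text
clock: 13.6
position: [0.6151, -0.1707, 0.044]
tool_rot: [-3.141, 0.007, 2.946]
force: [0.3, 0.3, 0.5]
grip_width: 0.0748
```

```bash
python3 - <<'E'
from h import *
s,f=save('wrist','w15');print(s['position'],s['tool_rot'],s['qd'])
u=proj(s,f,[.6123,-.1705,.0225]); e,_=dark(f,*u,60,65); print(e,onz(s,f,*e[0],.025)); h=hole(f,*proj(s,f,[.6123,-.1705,.0015]),14,75);print(h,h and onz(s,f,*h[0],.0015))
go([.6123,-.1705,.0145],down(168.8))
E
```

```text
[ 0.6151 -0.1707  0.044 ] [-3.141   0.007   2.9458] [-0.0016 -0.0063 -0.0004  0.0021 -0.0011 -0.0003 -0.0017]
((275.5970153808594, 250.05958557128906), (106.38884735107422, 108.28057861328125), 125.54387664794922) [ 0.6116 -0.1706  0.025 ]
(array([279.4297, 233.2048]), np.int32(249)) [ 0.6118 -0.1684  0.0015]
travel [ 0.0029 -0.0004  0.0295] twist [-0.04  0.4  -0.01]
```

View pics/w15.png

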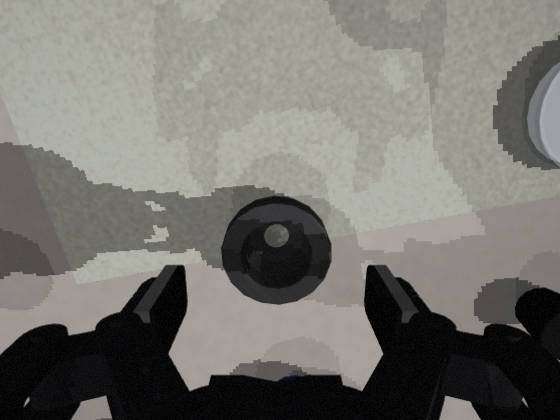

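apply_moves(
  commands=[
    {"travel": [0.0025, 0, 0.015], "twist": [0, 0.4, 0], "claw": 0.075},
    {"travel": [0.0025, 0, 0.0295], "twist": [0, 0.4, 0], "claw": 0.075},
    {"travel": [0.0025, 0, 0.0295], "twist": [0, 0.4, 0], "claw": 0.075},
  ],
)

```text
clock: 13.95
position: [0.6111, -0.17, 0.011]
tool_rot: [-3.141, -0.004, 2.946]
force: [-0.3, 0.3, -0.8]
grip_width: 0.075
```

```bash
python3 - <<'E'
from h import *
s=bot.observe();print(s['position'],s['tool_rot'],s['qd'])
go([.612,-.1705,.0145],down(168.8))
E
```

```text
[ 0.6111 -0.17    0.011 ] [-3.1409 -0.004   2.9464] [ 0.0049 -0.0234 -0.0296 -0.0097 -0.025   0.0198  0.0134]
travel [-0.001  -0.0003 -0.0035] twist [-0.04 -0.23  0.01]
```

apply_moves(
  commands=[
    {"travel": [-0.0005, 0, -0.003], "twist": [0, -0.2, 0], "claw": 0.075},
    {"travel": [-0.0005, 0, -0.003], "twist": [0, -0.2, 0], "claw": 0.075},
    {"travel": [-0.0005, 0, -0.003], "twist": [0, -0.2, 0], "claw": 0.075},
  ],
)

```text
clock: 14.25
position: [0.613, -0.1701, 0.0168]
tool_rot: [-3.141, 0.003, 2.946]
force: [-1.0, 0.4, 0.5]
grip_width: 0.0749
```

apply_moves(
  commands=[
    {"travel": [0, 0, 0.002], "twist": [0, 0, 0], "claw": 0.075},
    {"travel": [0, 0, 0.002], "twist": [0, 0, 0], "claw": 0.04},
    {"travel": [0, 0, 0.002], "twist": [0, 0, 0], "claw": 0.04},
    {"travel": [0, 0, 0.002], "twist": [0, 0, 0], "claw": 0.04},
    {"travel": [0, 0, 0.002], "twist": [0, 0, 0], "claw": 0.04},
    {"travel": [0, 0, 0.002], "twist": [0, 0, 0], "claw": 0.04},
  ],
)

```text
clock: 14.85
position: [0.6128, -0.1701, 0.0148]
tool_rot: [-3.141, 0.002, 2.946]
force: [-3.7, 0.2, 9.2]
grip_width: 0.0519
```

```bash
python3 - <<'E'
from h import *
s,f=save('wrist','w16')
print(s['position'],s['tool_rot'],s['force'],s['grip_width'])
h=hole(f,276,262,18,70); print(h,h and intool(f,*h[0],s['position'][2]-.0015))
E
```

```text
[ 0.6128 -0.1701  0.0148] [-3.141   0.0024  2.9463] [-3.7457  0.1986  9.2131] 0.05188448415443504
(array([275.5313, 262.277 ]), np.int32(527)) [-0.0004 -0.0006  0.0133]
```

View pics/w16.png

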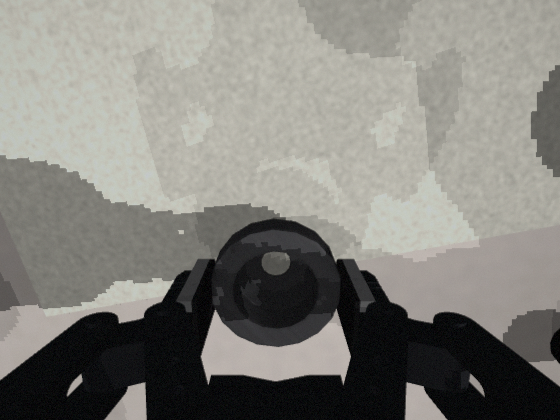

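apply_moves(
  commands=[
    {"travel": [0, 0, -0.02], "twist": [0, 0, 0], "claw": 0.04},
    {"travel": [0, 0, -0.06], "twist": [0, 0, 0], "claw": 0.04},
    {"travel": [0, 0, -0.11], "twist": [0, 0, 0], "claw": 0.04},
    {"travel": [0, 0, -0.16], "twist": [0, 0, 0], "claw": 0.04},
    {"travel": [0, 0, -0.19], "twist": [0, 0, 0], "claw": 0.04},
    {"travel": [0, 0, -0.19], "twist": [0, 0, 0], "claw": 0.04},
  ],
)

```text
clock: 15.5
position: [0.6137, -0.1693, 0.2098]
tool_rot: [-3.141, 0.008, 2.947]
force: [0.6, -0.4, -1.6]
grip_width: 0.0519
```

```bash
python3 - <<'E'
from h import *
s,f=save('wrist','w17');print(s['position'],s['force'],s['grip_width'],s['qpos'])
h=hole(f,276,262,18,70); print(h)
hang(.085,[-.0004,-.0006,.0148],s=s)
E
```

```text
[ 0.6137 -0.1693  0.2098] [ 0.5895 -0.3709 -1.6492] 0.05188556180814548 [ 0.9053  0.9098 -1.3185  1.5565  0.8975  1.3756  0.8776]
(array([274.2506, 259.6675]), np.int32(403))
tcp [0.5181 0.2548 0.1888]
travel [0.1761 0.3975 0.0194] twist [ -0.02 -34.55   0.04]
```

apply_moves(
  commands=[
    {"travel": [0.176, 0.3975, 0.015], "twist": [0, -34.6, 0], "claw": 0.04},
    {"travel": [0.176, 0.3975, 0.015], "twist": [0, -34.6, 0], "claw": 0.04},
    {"travel": [0.176, 0.3975, 0.015], "twist": [0, -34.6, 0], "claw": 0.04},
    {"travel": [0.176, 0.3975, 0.015], "twist": [0, -34.6, 0], "claw": 0.04},
    {"travel": [0.176, 0.3975, 0.019], "twist": [0, -34.6, 0], "claw": 0.04},
    {"travel": [0.176, 0.3975, 0.019], "twist": [0, -34.6, 0], "claw": 0.04},
    {"travel": [0.176, 0.3975, 0.019], "twist": [0, -34.6, 0], "claw": 0.04},
    {"travel": [0.176, 0.3975, 0.019], "twist": [0, -34.6, 0], "claw": 0.04},
    {"travel": [0.176, 0.3975, 0.019], "twist": [0, -34.6, 0], "claw": 0.04},
    {"travel": [0.176, 0.3975, 0.019], "twist": [0, -34.6, 0], "claw": 0.04},
  ],
)

```text
clock: 16.55
position: [0.5174, 0.2484, 0.1844]
tool_rot: [-3.14, 0.605, 2.947]
force: [1.8, -1.2, -1.2]
grip_width: 0.0515
```

```bash
python3 - <<'E'
from h import *
s=bot.observe();print(s['position'],s['tool_rot'],s['qpos'],s['qd'])
hang(.085,[-.0004,-.0006,.0148],s=s)
E
```

```text
[0.5174 0.2484 0.1844] [-3.1396  0.6052  2.9474] [ 0.0646  0.719  -1.2476  2.1259  1.4793  1.2342 -0.596 ] [-1.2705  0.3133  0.1547 -0.4742 -0.2276  0.6691 -0.5004]
tcp [0.5181 0.2548 0.1888]
travel [-0.0021  0.0064 -0.0039] twist [-0.07 -0.32  0.06]
```

Still moving; hold two rows, then look.

apply_moves(
  commands=[
    {"travel": [0, 0, 0], "twist": [0, 0, 0], "claw": 0.04},
    {"travel": [0, 0, 0], "twist": [0, 0, 0], "claw": 0.04},
    {"travel": [0, 0, 0], "twist": [0, 0, 0], "claw": 0.04},
  ],
)

```text
clock: 16.85
position: [0.5186, 0.2458, 0.1845]
tool_rot: [-3.14, 0.605, 2.946]
force: [1.0, -0.4, -1.0]
grip_width: 0.0517
```

```bash
python3 - <<'E'
from h import *
s,f=save('wrist','w18');print(s['position'],s['tool_rot'],s['grip_width'],s['force'])
hang(.062,[-.0004,-.0006,.0148],s=s)
for d in (0,.05,.055): print(d, proj(s,f,H0+hookR(PHI).apply([0,0,d])))
g=crop(f,180,160,190,190,3)
g=np.clip(g.astype(float)*1.8,0,255).astype(np.uint8); cv2.imwrite('pics/c18.png',g)
E
```

```text
[0.5186 0.2458 0.1845] [-3.1396  0.6054  2.9465] 0.05168934852416979 [ 0.9536 -0.3617 -0.9657]
tcp [0.5311 0.2522 0.17  ]
travel [-0.0007  0.0088  0.0182] twist [-0.1  -0.31  0.02]
0 [288.0737 215.0443]
0.05 [291.0292 240.2584]
0.055 [291.4046 243.4616]
```

View pics/c18.png

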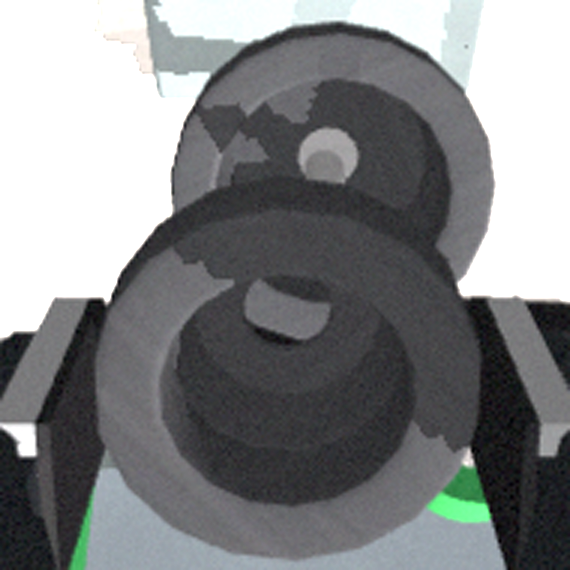

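apply_moves(
  commands=[
    {"travel": [-0.0007, 0.0088, 0.0], "twist": [0, -0.3, 0], "claw": 0.04},
    {"travel": [-0.0007, 0.0088, 0.01], "twist": [0, -0.3, 0], "claw": 0.04},
    {"travel": [-0.0007, 0.0088, 0.0182], "twist": [0, -0.3, 0], "claw": 0.04},
    {"travel": [-0.0007, 0.0088, 0.0182], "twist": [0, -0.3, 0], "claw": 0.04},
  ],
)

```text
clock: 17.3
position: [0.5315, 0.2524, 0.1691]
tool_rot: [-3.14, 0.61, 2.946]
force: [-0.3, 0.7, -1.3]
grip_width: 0.0519
```

```bash
python3 - <<'E'
from h import *
s,f=save('wrist','w19');print(s['position'],s['tool_rot'],s['grip_width'],s['force'])
hang(.062,[-.0004,-.0006,.0148],s=s)
for d in (0,.05,.055): print(d, proj(s,f,H0+hookR(PHI).apply([0.001,0,d])))
g=crop(f,180,160,190,190,3)
g=np.clip(g.astype(float)*1.8,0,255).astype(np.uint8); cv2.imwrite('pics/c19.png',g)
E
```

```text
[0.5315 0.2524 0.1691] [-3.1397  0.6099  2.9459] 0.05190764015767885 [-0.2832  0.6767 -1.3488]
tcp [0.5311 0.2522 0.17  ]
travel [-0.0002 -0.0003 -0.0009] twist [-0.12 -0.05 -0.01]
0 [275.2761 223.8394]
0.05 [275.1237 254.3243]
0.055 [275.1039 258.2809]
```

View pics/c19.png

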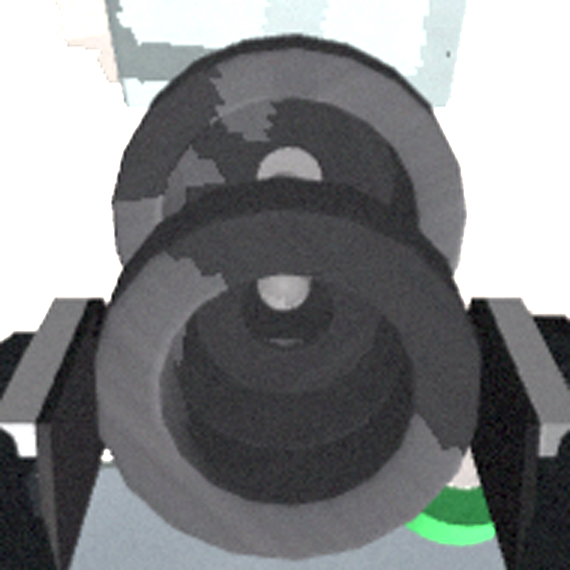

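apply_moves(
  commands=[
    {"travel": [0, -0.0007, 0.006], "twist": [0, 0, 0], "claw": 0.04},
    {"travel": [0, -0.0007, 0.014], "twist": [0, 0, 0], "claw": 0.04},
    {"travel": [0, -0.0007, 0.022], "twist": [0, 0, 0], "claw": 0.04},
    {"travel": [0, -0.0007, 0.026], "twist": [0, 0, 0], "claw": 0.04},
    {"travel": [0, -0.0007, 0.026], "twist": [0, 0, 0], "claw": 0.04},
  ],
)

```text
clock: 17.85
position: [0.5456, 0.2496, 0.1485]
tool_rot: [-3.141, 0.61, 2.946]
force: [-0.4, -0.4, -0.7]
grip_width: 0.0518
```

```bash
python3 - <<'E'
from h import *
s,f=save('wrist','w20');print(s['position'],s['tool_rot'],s['grip_width'],s['force'])
hang(.015,[-.0004,-.0006,.0148],s=s)
g=crop(f,180,160,190,190,3)
g=np.clip(g.astype(float)*1.8,0,255).astype(np.uint8); cv2.imwrite('pics/c20.png',g)
E
```

```text
[0.5456 0.2496 0.1485] [-3.1405  0.6104  2.9465] 0.05183131534656253 [-0.4162 -0.3636 -0.7235]
tcp [0.5575 0.247  0.1315]
travel [-0.0003 -0.0003  0.0209] twist [-0.05 -0.03  0.02]
```

View pics/c20.png

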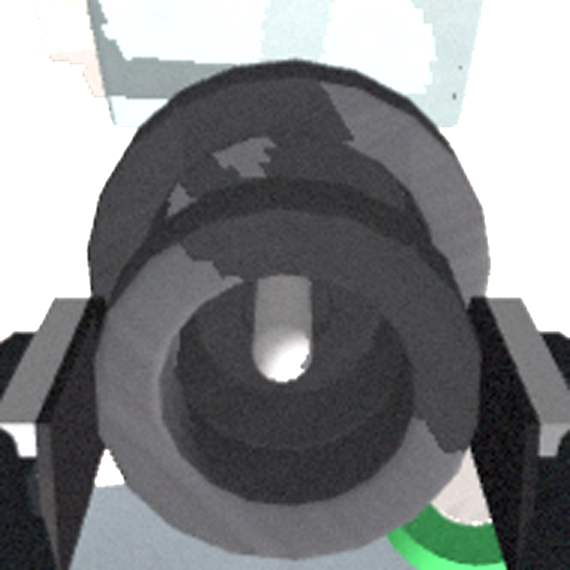

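apply_moves(
  commands=[
    {"travel": [0, -0.0003, 0.005], "twist": [0, 0, 0], "claw": 0.04},
    {"travel": [0, -0.0003, 0.01], "twist": [0, 0, 0], "claw": 0.04},
    {"travel": [0, -0.0003, 0.015], "twist": [0, 0, 0], "claw": 0.04},
    {"travel": [0, -0.0003, 0.017], "twist": [0, 0, 0], "claw": 0.04},
    {"travel": [0, -0.0003, 0.017], "twist": [0, 0, 0], "claw": 0.04},
  ],
)

```text
clock: 18.4
position: [0.5551, 0.2476, 0.1349]
tool_rot: [-3.141, 0.611, 2.946]
force: [0.3, -0.1, -1.3]
grip_width: 0.0516
```

```bash
python3 - <<'E'
from h import *
s,f=save('wrist','w21');print(s['position'],s['tool_rot'],s['grip_width'],s['force'])
hang(.015,[-.0004,-.0006,.0148],s=s)
g=crop(f,180,160,190,190,3)
g=np.clip(g.astype(float)*1.8,0,255).astype(np.uint8); cv2.imwrite('pics/c21.png',g)
E
```

```text
[0.5551 0.2476 0.1349] [-3.1409  0.6107  2.9465] 0.05160597111231424 [ 0.3012 -0.0935 -1.2686]
tcp [0.5575 0.247  0.1315]
travel [-0.0001 -0.0001  0.0042] twist [-0.03 -0.01  0.02]
```

View pics/c21.png

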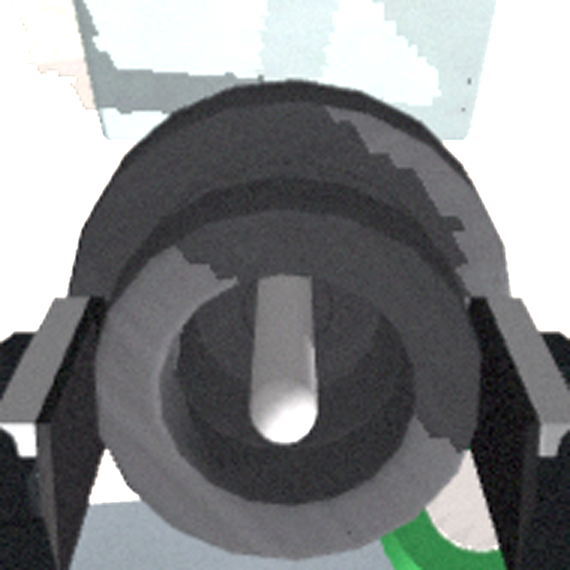

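Inside the bore, no contact yet. Ease down.

apply_moves(
  commands=[
    {"travel": [0, 0, 0.0015], "twist": [0, 0, 0], "claw": 0.04},
    {"travel": [0, 0, 0.003], "twist": [0, 0, 0], "claw": 0.04},
    {"travel": [0, 0, 0.003], "twist": [0, 0, 0], "claw": 0.04},
  ],
)

```text
clock: 18.75
position: [0.5566, 0.2474, 0.1326]
tool_rot: [-3.141, 0.611, 2.947]
force: [-0.5, 1.1, -1.4]
grip_width: 0.0516
```

apply_moves(
  commands=[
    {"travel": [0, 0, 0.001], "twist": [0, 0, 0], "claw": 0.04},
    {"travel": [0, 0, 0.002], "twist": [0, 0, 0], "claw": 0.04},
    {"travel": [0, 0, 0.002], "twist": [0, 0, 0], "claw": 0.04},
  ],
)

```text
clock: 19.05
position: [0.5571, 0.2475, 0.1319]
tool_rot: [-3.141, 0.612, 2.948]
force: [-18.2, -3.6, 20.0]
grip_width: 0.0511
```

apply_moves(
  commands=[
    {"travel": [0, 0, -0.001], "twist": [0, 0, 0], "claw": 0.06},
    {"travel": [0, 0, -0.001], "twist": [0, 0, 0], "claw": 0.07},
    {"travel": [0, 0, -0.001], "twist": [0, 0, 0], "claw": 0.075},
    {"travel": [0, 0, -0.001], "twist": [0, 0, 0], "claw": 0.075},
  ],
)

```text
clock: 19.45
position: [0.5574, 0.2472, 0.1319]
tool_rot: [-3.141, 0.611, 2.946]
force: [1.2, -0.6, -0.3]
grip_width: 0.0751
```

apply_moves(
  commands=[
    {"travel": [0, 0, -0.03], "twist": [0, 0, 0], "claw": 0.075},
    {"travel": [0, 0, -0.06], "twist": [0, 0, 0], "claw": 0.075},
    {"travel": [0, 0, -0.09], "twist": [0, 0, 0], "claw": 0.075},
    {"travel": [0, 0, -0.09], "twist": [0, 0, 0], "claw": 0.075},
  ],
)

```text
clock: 19.85
position: [0.5058, 0.2589, 0.2085]
tool_rot: [3.139, 0.614, 2.947]
force: [1.3, -0.0, -0.2]
grip_width: 0.0748
```

```bash
python3 - <<'E'
from h import *
s,f=save('wrist','w22');print(s['position'],s['tool_rot'],s['grip_width'],s['force'])
g=crop(f,150,110,250,190,3); g=np.clip(g.astype(float)*1.8,0,255).astype(np.uint8); cv2.imwrite('pics/c22.png',g)
s2,f2=save('scene','s22');cv2.imwrite('pics/c22s.png',crop(f2,320,210,110,110,5))
go([.438,-.0092,.17],down(168.8),s)
E
```

```text
[0.5058 0.2589 0.2085] [3.1393 0.6139 2.9473] 0.0748335397144305 [ 1.2755 -0.0358 -0.2005]
travel [ 0.0343 -0.2762  0.0224] twist [ 0.15 35.18  0.1 ]
```

View pics/c22.png

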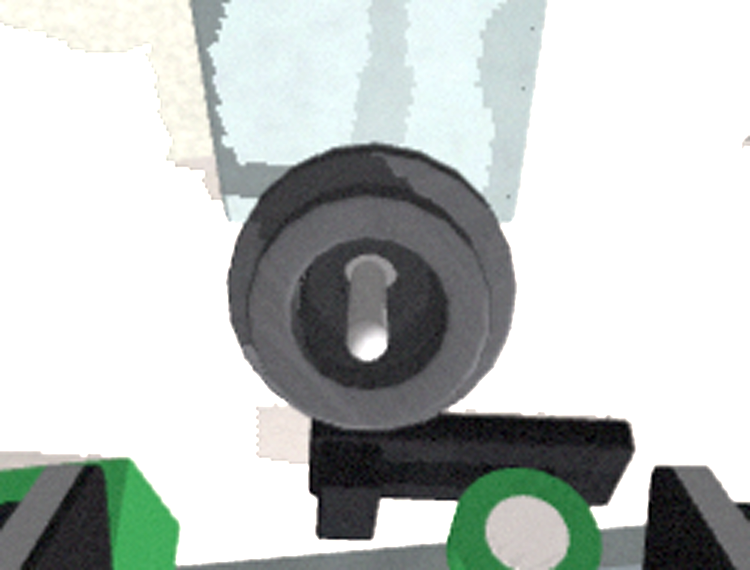

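View pics/c22s.png

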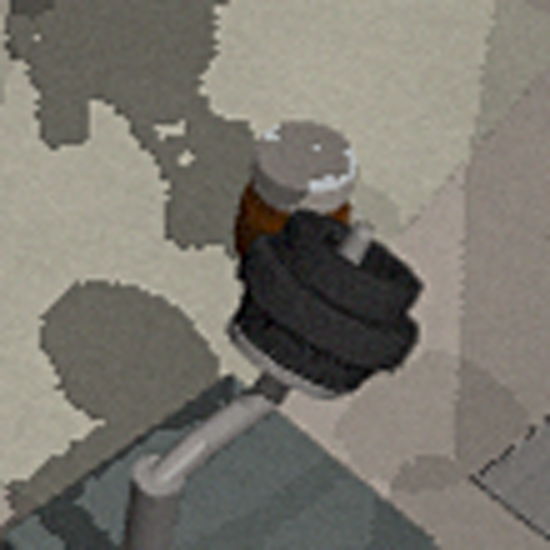

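apply_moves(
  commands=[
    {"travel": [0.034, -0.276, 0.022], "twist": [0, 35.2, 0], "claw": 0.06},
    {"travel": [0.034, -0.276, 0.022], "twist": [0, 35.2, 0], "claw": 0.06},
    {"travel": [0.034, -0.276, 0.022], "twist": [0, 35.2, 0], "claw": 0.06},
    {"travel": [0.034, -0.276, 0.022], "twist": [0, 35.2, 0], "claw": 0.06},
    {"travel": [0.034, -0.276, 0.022], "twist": [0, 35.2, 0], "claw": 0.06},
    {"travel": [0.034, -0.276, 0.022], "twist": [0, 35.2, 0], "claw": 0.06},
    {"travel": [0.034, -0.276, 0.022], "twist": [0, 35.2, 0], "claw": 0.06},
    {"travel": [0.034, -0.276, 0.022], "twist": [0, 35.2, 0], "claw": 0.06},
    {"travel": [0.034, -0.276, 0.022], "twist": [0, 35.2, 0], "claw": 0.06},
  ],
)

```text
clock: 20.85
position: [0.4381, -0.0114, 0.1675]
tool_rot: [-3.142, -0.004, 2.944]
force: [0.0, 0.8, 0.8]
grip_width: 0.0602
```

```bash
python3 - <<'E'
from h import *
s,f=save('wrist','w23')
print(s['position'],s['tool_rot'],s['qpos'],s['grip_width'])
st,ft=load('top0')
u=proj(s,f,[.438,-.0092,.0225]); print(u)
e,_=dark(f,*u,38); print(e,onz(s,f,*e[0],.0225)); h=hole(f,*proj(s,f,[.438,-.0092,.0015]),10,80);print(h,h and onz(s,f,*h[0],.0015))
et,_=dark(ft,276,279,14); p=tri(ray(s,f,*e[0]),ray(st,ft,*et[0])); print(p)
go([.438,-.0092,.045],down(168.8))
E
```

```text
[ 0.4381 -0.0114  0.1675] [-3.1415 -0.0043  2.9438] [ 0.897   0.7562 -1.4376  2.0885  0.8542  1.1179  0.4127] 0.06016204719185359
[278.5544 196.0907]
((277.94091796875, 196.5675506591797), (46.68255615234375, 47.84557342529297), 171.51089477539062) [ 0.4383 -0.0098  0.0225]
None None
(array([ 0.4378, -0.0094,  0.0247]), [np.float64(0.00030463380032867427), np.float64(0.00030463380032868354)])
travel [0.0001 0.0011 0.1228] twist [ 0.01 -0.22 -0.03]
```

View pics/w23.png

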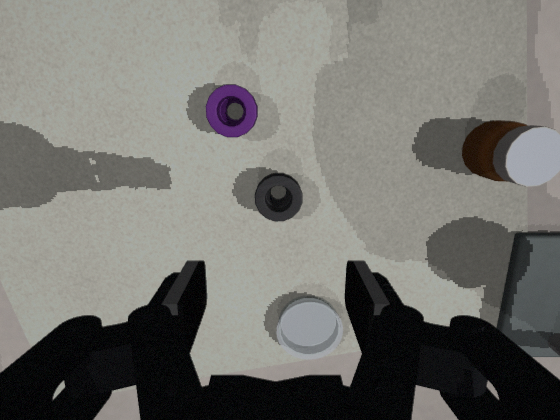

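apply_moves(
  commands=[
    {"travel": [0, 0.001, 0.045], "twist": [0, 0, 0], "claw": 0.06},
    {"travel": [0, 0.001, 0.09], "twist": [0, 0, 0], "claw": 0.06},
    {"travel": [0, 0.001, 0.123], "twist": [0, 0, 0], "claw": 0.06},
    {"travel": [0, 0.001, 0.123], "twist": [0, 0, 0], "claw": 0.06},
    {"travel": [0, 0.001, 0.123], "twist": [0, 0, 0], "claw": 0.06},
  ],
)

```text
clock: 21.4
position: [0.4382, -0.0082, 0.046]
tool_rot: [3.141, -0.004, 2.948]
force: [-0.1, 1.0, 0.7]
grip_width: 0.0603
```

```bash
python3 - <<'E'
from h import *
s,f=save('wrist','w24')
print(s['position'],s['tool_rot'],s['qpos'])
u=proj(s,f,[.438,-.0095,.0225]); e,_=dark(f,*u,50,65); print(e,onz(s,f,*e[0],.025)); h=hole(f,*proj(s,f,[.438,-.0095,.0015]),12,70);print(h,h and onz(s,f,*h[0],.0015))
go([.438,-.0096,.0165],down(168.8))
E
```

```text
[ 0.4382 -0.0082  0.046 ] [ 3.1412 -0.0037  2.9482] [ 0.7433  0.9147 -1.2092  2.1676  1.1284  0.959   0.2203]
((273.3092956542969, 254.82846069335938), (78.3470230102539, 79.77542877197266), 179.2418212890625) [ 0.4376 -0.0098  0.025 ]
(array([273.6769, 243.9333]), np.int32(195)) [ 0.4409 -0.0103  0.0015]
travel [ 0.0004 -0.0012  0.0301] twist [ 0.02 -0.13  0.08]
```

View pics/w24.png

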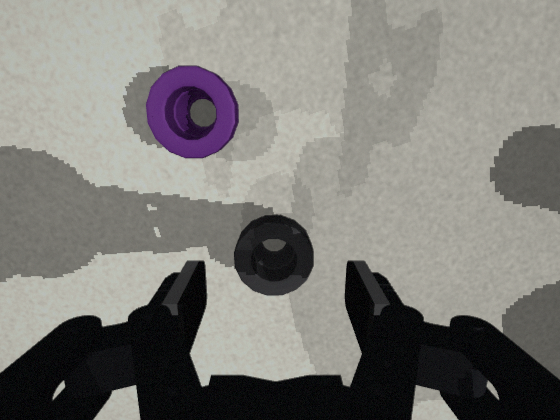

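apply_moves(
  commands=[
    {"travel": [0.0005, -0.0012, 0.015], "twist": [0, 0, 0], "claw": 0.06},
    {"travel": [0.0005, -0.0012, 0.028], "twist": [0, 0, 0], "claw": 0.06},
    {"travel": [0.0005, -0.0012, 0.028], "twist": [0, 0, 0], "claw": 0.06},
    {"travel": [0.0005, -0.0012, 0.028], "twist": [0, 0, 0], "claw": 0.06},
  ],
)

```text
clock: 21.85
position: [0.4378, -0.0105, 0.0186]
tool_rot: [-3.141, -0.002, 2.946]
force: [0.6, -0.6, 0.0]
grip_width: 0.0601
```

apply_moves(
  commands=[
    {"travel": [0, 0.0008, 0.002], "twist": [0, 0, 0], "claw": 0.06},
    {"travel": [0, 0.0008, 0.002], "twist": [0, 0, 0], "claw": 0.06},
    {"travel": [0, 0.0008, 0.002], "twist": [0, 0, 0], "claw": 0.03},
    {"travel": [0, 0.0008, 0.002], "twist": [0, 0, 0], "claw": 0.03},
    {"travel": [0, 0.0008, 0.002], "twist": [0, 0, 0], "claw": 0.03},
    {"travel": [0, 0.0008, 0.002], "twist": [0, 0, 0], "claw": 0.03},
    {"travel": [0, 0.0008, 0.002], "twist": [0, 0, 0], "claw": 0.03},
  ],
)

```text
clock: 22.55
position: [0.4375, -0.0099, 0.0159]
tool_rot: [-3.141, -0.002, 2.946]
force: [-2.9, -2.6, 16.2]
grip_width: 0.0373
```

```bash
python3 - <<'E'
from h import *
s,f=save('wrist','w25')
print(s['position'],s['tool_rot'],s['force'],s['grip_width'])
h=hole(f,276,260,14,60); print(h,h and intool(f,*h[0],s['position'][2]-.0015))
e,c=dark(f,276,275,44,60)
g=crop(f,196,190,160,130,4.5); g=np.clip(g.astype(float)*1.8,0,255).astype(np.uint8); cv2.imwrite('pics/c25.png',g)
E
```

```text
[ 0.4375 -0.0099  0.0159] [-3.1407 -0.0024  2.9463] [-2.8765 -2.5952 16.2407] 0.037326408276540636
(array([274.9854, 269.9927]), np.int32(137)) [-0.005  -0.0008  0.0144]
```

View pics/c25.png

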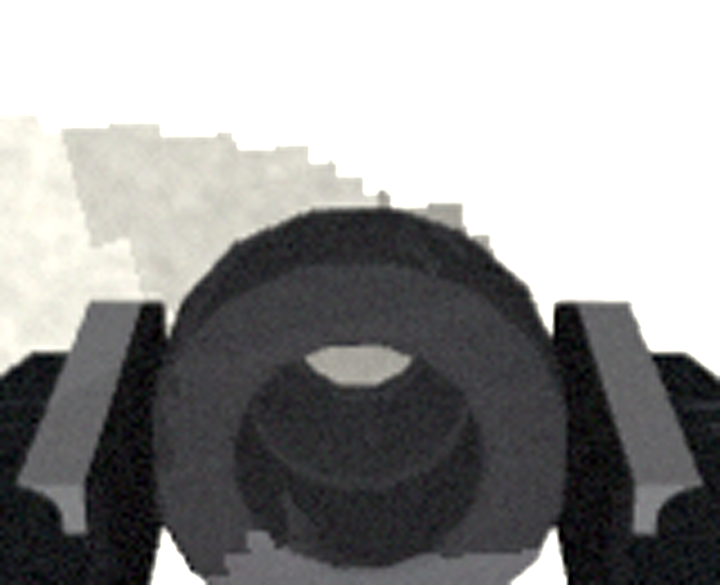

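```bash
python3 - <<'E'
from h import *
s,f=load('w25'); print(intool(f,275.6,291.1,-.0141), intool(f,196+360/4.5,190+(265+645)/2/4.5,-.0141), intool(f,276,190+(345)/4.5,-.0141)-[.011,0,0],intool(f,276,190+265/4.5,-.0141)-[.02,0,0])
E
```

```text
[-0.0006 -0.0006 -0.0141] [-0.0006 -0.0004 -0.0141] [-0.0008 -0.0004 -0.0141] [-0.0021 -0.0004 -0.0141]
```

apply_moves(
  commands=[
    {"travel": [0, 0, -0.02], "twist": [0, 0, 0], "claw": 0.03},
    {"travel": [0, 0, -0.06], "twist": [0, 0, 0], "claw": 0.03},
    {"travel": [0, 0, -0.11], "twist": [0, 0, 0], "claw": 0.03},
    {"travel": [0, 0, -0.16], "twist": [0, 0, 0], "claw": 0.03},
    {"travel": [0, 0, -0.2], "twist": [0, 0, 0], "claw": 0.03},
    {"travel": [0, 0, -0.2], "twist": [0, 0, 0], "claw": 0.03},
    {"travel": [0, 0, -0.2], "twist": [0, 0, 0], "claw": 0.03},
  ],
)

```text
clock: 23.3
position: [0.438, -0.0103, 0.2157]
tool_rot: [-3.14, -0.002, 2.945]
force: [0.3, -0.0, -0.7]
grip_width: 0.0371
```

```bash
python3 - <<'E'
from h import *
s=bot.observe();print(s['position'],s['force'],s['grip_width'],s['qpos'])
hang(.09,[0,-.0005,.0159],s=s)
E
```

```text
[ 0.438  -0.0103  0.2157] [ 0.2875 -0.0081 -0.6845] 0.037052745397718925 [ 0.9368  0.6476 -1.4603  2.0402  0.721   1.1396  0.525 ]
tcp [0.515  0.2553 0.194 ]
travel [-0.0238  0.2756  0.0211] twist [ -0.1  -35.1   -0.01]
```

apply_moves(
  commands=[
    {"travel": [-0.024, 0.2755, 0.021], "twist": [0, -35.1, 0], "claw": 0.03},
    {"travel": [-0.024, 0.2755, 0.021], "twist": [0, -35.1, 0], "claw": 0.03},
    {"travel": [-0.024, 0.2755, 0.021], "twist": [0, -35.1, 0], "claw": 0.03},
    {"travel": [-0.024, 0.2755, 0.021], "twist": [0, -35.1, 0], "claw": 0.03},
    {"travel": [-0.024, 0.2755, 0.021], "twist": [0, -35.1, 0], "claw": 0.03},
    {"travel": [-0.024, 0.2755, 0.021], "twist": [0, -35.1, 0], "claw": 0.03},
    {"travel": [-0.024, 0.2755, 0.021], "twist": [0, -35.1, 0], "claw": 0.03},
    {"travel": [-0.024, 0.2755, 0.021], "twist": [0, -35.1, 0], "claw": 0.03},
    {"travel": [-0.024, 0.2755, 0.021], "twist": [0, -35.1, 0], "claw": 0.03},
    {"travel": [-0.024, 0.2755, 0.021], "twist": [0, -35.1, 0], "claw": 0.03},
  ],
)

```text
clock: 24.3
position: [0.5139, 0.2561, 0.1924]
tool_rot: [-3.14, 0.607, 2.949]
force: [0.6, -0.4, -1.3]
grip_width: 0.0374
```

```bash
python3 - <<'E'
from h import *
s=bot.observe();print(s['position'],s['tool_rot'],s['force'],s['grip_width'],s['qpos'])
hang(.065,[-.0006,-.0005,.0159],s=s)
E
```

```text
[0.5139 0.2561 0.1924] [-3.1395  0.607   2.9493] [ 0.5886 -0.4465 -1.3427] 0.03744392874850947 [-0.0237  0.6199 -1.1135  2.1182  1.4158  1.1206 -0.5859]
tcp [0.5286 0.2526 0.1732]
travel [-0.0014 -0.0006  0.0244] twist [-0.02 -0.22  0.15]
```

apply_moves(
  commands=[
    {"travel": [-0.0012, -0.0006, 0.01], "twist": [0, -0.2, 0.1], "claw": 0.03},
    {"travel": [-0.0012, -0.0006, 0.024], "twist": [0, -0.2, 0.1], "claw": 0.03},
    {"travel": [-0.0012, -0.0006, 0.024], "twist": [0, -0.2, 0.1], "claw": 0.03},
    {"travel": [-0.0012, -0.0006, 0.024], "twist": [0, -0.2, 0.1], "claw": 0.03},
  ],
)

```text
clock: 24.7
position: [0.5292, 0.2513, 0.1747]
tool_rot: [-3.141, 0.612, 2.944]
force: [0.2, 0.3, -1.3]
grip_width: 0.0372
```

```bash
python3 - <<'E'
from h import *
s,f=save('wrist','w26');print(s['position'],s['tool_rot'],s['grip_width'],s['force'])
hang(.065,[-.0006,-.0005,.0159],s=s)
for d in (0,.05,.055): print(d, proj(s,f,H0+hookR(PHI).apply([0.001,0,d])))
g=crop(f,180,160,190,190,3)
g=np.clip(g.astype(float)*2,0,255).astype(np.uint8); cv2.imwrite('pics/c26.png',g)
E
```

```text
[0.5292 0.2513 0.1747] [-3.1415  0.6123  2.9438] 0.037193386317807046 [ 0.1828  0.2799 -1.3454]
tcp [0.5286 0.2526 0.1732]
travel [0.0015 0.0012 0.0008] twist [-0.08  0.08 -0.11]
0 [277.5272 218.5773]
0.05 [278.0132 247.0955]
0.055 [278.0758 250.7725]
```

View pics/c26.png

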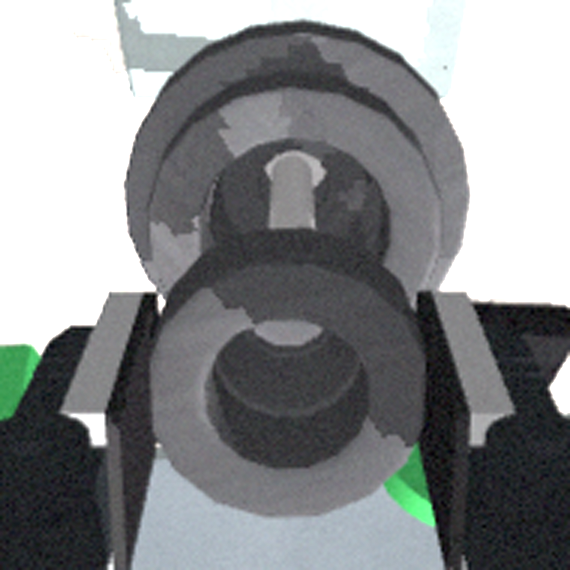

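apply_moves(
  commands=[
    {"travel": [0.0012, 0.001, 0.003], "twist": [0, 0, 0], "claw": 0.03},
    {"travel": [0.0012, 0.001, 0.003], "twist": [0, 0, 0], "claw": 0.03},
    {"travel": [0.0012, 0.001, 0.003], "twist": [0, 0, 0], "claw": 0.03},
  ],
)

```text
clock: 25.05
position: [0.53, 0.2533, 0.1721]
tool_rot: [3.141, 0.613, 2.945]
force: [0.3, -0.1, -0.8]
grip_width: 0.0372
```

```bash
python3 - <<'E'
from h import *
s,f=save('wrist','w27');print(s['position'],s['tool_rot'],s['grip_width'],s['force'])
hang(.062,[-.0006,-.0005,.0159],s=s)
for d in (0,.05,.055): print(d, proj(s,f,H0+hookR(PHI).apply([0.001,0,d])))
g=crop(f,180,160,190,190,3)
g=np.clip(g.astype(float)*2,0,255).astype(np.uint8); cv2.imwrite('pics/c27.png',g)
E
```

```text
[0.53   0.2533 0.1721] [3.1408 0.613  2.9446] 0.03717816079146314 [ 0.304  -0.0854 -0.8441]
tcp [0.5303 0.2523 0.1708]
travel [ 0.0004 -0.0009  0.0013] twist [-0.    0.12 -0.07]
0 [274.2248 221.2934]
0.05 [273.9904 250.8881]
0.055 [273.9601 254.7133]
```

View pics/c27.png

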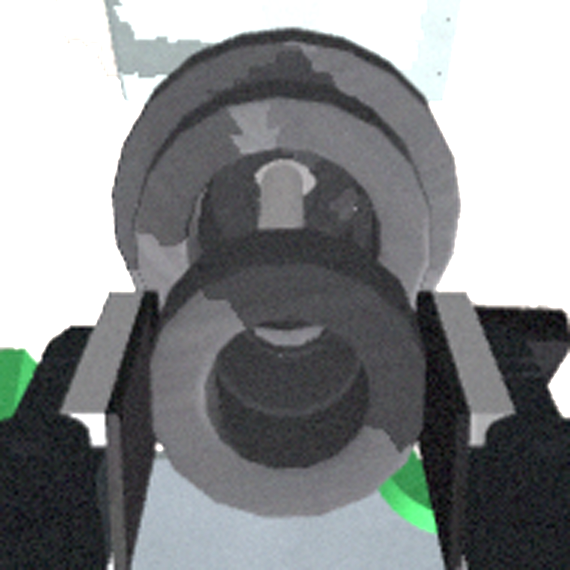

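apply_moves(
  commands=[
    {"travel": [0.0002, -0.001, 0.005], "twist": [0, 0, 0], "claw": 0.03},
    {"travel": [0.0002, -0.001, 0.012], "twist": [0, 0, 0], "claw": 0.03},
    {"travel": [0.0002, -0.001, 0.012], "twist": [0, 0, 0], "claw": 0.03},
  ],
)

```text
clock: 25.4
position: [0.5368, 0.2502, 0.161]
tool_rot: [-3.141, 0.612, 2.944]
force: [-0.3, -0.6, 0.1]
grip_width: 0.037
```

```bash
python3 - <<'E'
from h import *
s,f=save('wrist','w28');print(s['position'],s['tool_rot'],s['grip_width'],s['force'])
hang(.05,[-.0006,-.0005,.0159],s=s)
for d in (0,.05,.055): print(d, proj(s,f,H0+hookR(PHI).apply([0.001,0,d])))
g=crop(f,180,160,190,190,3)
g=np.clip(g.astype(float)*2,0,255).astype(np.uint8); cv2.imwrite('pics/c28.png',g)
E
```

```text
[0.5368 0.2502 0.161 ] [-3.1413  0.6122  2.9442] 0.03700515312952509 [-0.3005 -0.5513  0.0967]
tcp [0.537  0.2509 0.1609]
travel [-0.      0.0007  0.0001] twist [-0.08  0.07 -0.09]
0 [276.9424 228.4886]
0.05 [277.3129 262.1528]
0.055 [277.3616 266.5778]
```

View pics/c28.png

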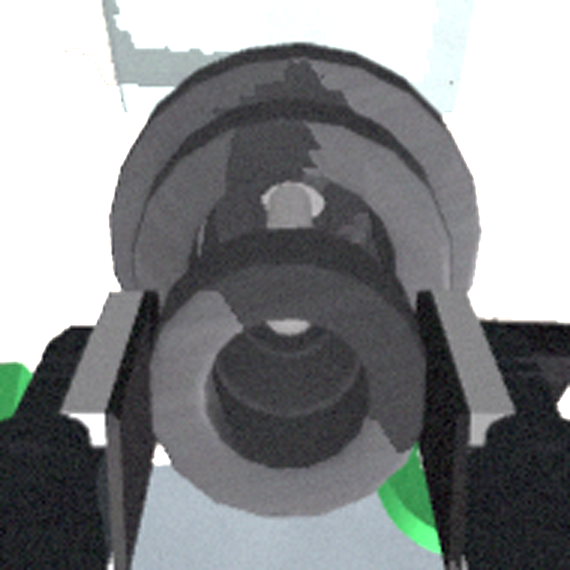

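apply_moves(
  commands=[
    {"travel": [0, 0.0003, 0.006], "twist": [0, 0, 0], "claw": 0.03},
    {"travel": [0, 0.0003, 0.012], "twist": [0, 0, 0], "claw": 0.03},
    {"travel": [0, 0.0003, 0.015], "twist": [0, 0, 0], "claw": 0.03},
    {"travel": [0, 0.0003, 0.015], "twist": [0, 0, 0], "claw": 0.03},
  ],
)

```text
clock: 25.85
position: [0.5451, 0.2493, 0.1492]
tool_rot: [3.141, 0.612, 2.944]
force: [-0.1, 0.6, -1.2]
grip_width: 0.0374
```

```bash
python3 - <<'E'
from h import *
s,f=save('wrist','w29');print(s['position'],s['tool_rot'],s['grip_width'],s['force'])
hang(.03,[-.0006,-.0005,.0159],s=s)
g=crop(f,180,160,190,190,3)
g=np.clip(g.astype(float)*2,0,255).astype(np.uint8); cv2.imwrite('pics/c29.png',g)
E
```

```text
[0.5451 0.2493 0.1492] [3.1414 0.6122 2.9444] 0.03735427975520355 [-0.0908  0.6435 -1.1527]
tcp [0.5483 0.2487 0.1446]
travel [0.     0.0001 0.0056] twist [-0.04  0.08 -0.08]
```

View pics/c29.png

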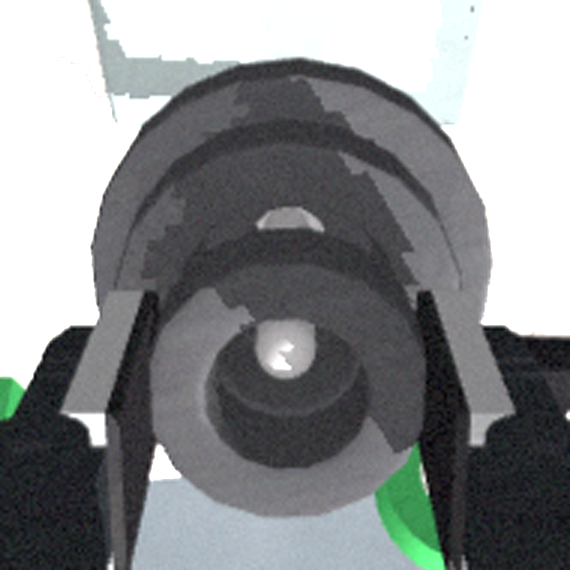

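apply_moves(
  commands=[
    {"travel": [0, 0, 0.002], "twist": [0, 0, 0], "claw": 0.03},
    {"travel": [0, 0, 0.004], "twist": [0, 0, 0], "claw": 0.03},
    {"travel": [0, 0, 0.0045], "twist": [0, 0, 0], "claw": 0.03},
    {"travel": [0, 0, 0.0045], "twist": [0, 0, 0], "claw": 0.03},
  ],
)

```text
clock: 26.3
position: [0.5475, 0.2489, 0.1459]
tool_rot: [3.141, 0.613, 2.945]
force: [-0.3, 1.3, -1.2]
grip_width: 0.0373
```

apply_moves(
  commands=[
    {"travel": [0, 0, 0.001], "twist": [0, 0, 0], "claw": 0.03},
    {"travel": [0, 0, 0.0018], "twist": [0, 0, 0], "claw": 0.03},
    {"travel": [0, 0, 0.0018], "twist": [0, 0, 0], "claw": 0.03},
  ],
)

```text
clock: 26.6
position: [0.5481, 0.249, 0.1453]
tool_rot: [3.141, 0.614, 2.945]
force: [-15.2, -3.2, 16.5]
grip_width: 0.0375
```

apply_moves(
  commands=[
    {"travel": [0, 0, -0.0008], "twist": [0, 0, 0], "claw": 0.045},
    {"travel": [0, 0, -0.0008], "twist": [0, 0, 0], "claw": 0.06},
    {"travel": [0, 0, -0.0008], "twist": [0, 0, 0], "claw": 0.065},
    {"travel": [0, 0, -0.0008], "twist": [0, 0, 0], "claw": 0.065},
  ],
)

```text
clock: 27.0
position: [0.5483, 0.2488, 0.1452]
tool_rot: [3.141, 0.613, 2.944]
force: [0.1, 0.3, -0.5]
grip_width: 0.0648
```

apply_moves(
  commands=[
    {"travel": [0, 0, -0.03], "twist": [0, 0, 0], "claw": 0.065},
    {"travel": [0, 0, -0.06], "twist": [0, 0, 0], "claw": 0.065},
    {"travel": [0, 0, -0.09], "twist": [0, 0, 0], "claw": 0.065},
    {"travel": [0, 0, -0.09], "twist": [0, 0, 0], "claw": 0.065},
    {"travel": [0, 0, -0.09], "twist": [0, 0, 0], "claw": 0.065},
  ],
)

```text
clock: 27.5
position: [0.4978, 0.2588, 0.2192]
tool_rot: [3.141, 0.614, 2.944]
force: [-0.0, -0.0, -0.0]
grip_width: 0.0648
```

```bash
python3 - <<'E'
from h import *
s,f=save('wrist','w30');print(s['position'],s['tool_rot'],s['grip_width'],s['force'])
g=crop(f,150,110,250,190,3); g=np.clip(g.astype(float)*1.8,0,255).astype(np.uint8); cv2.imwrite('pics/c30.png',g)
s2,f2=save('scene','s30');cv2.imwrite('pics/c30s.png',crop(f2,320,210,110,110,5))
st,ft=save('top','t30')
E
```

```text
[0.4978 0.2588 0.2192] [3.1405 0.6141 2.944 ] 0.0647955816241398 [-0.0083 -0.0035 -0.0158]
```

View pics/c30.png

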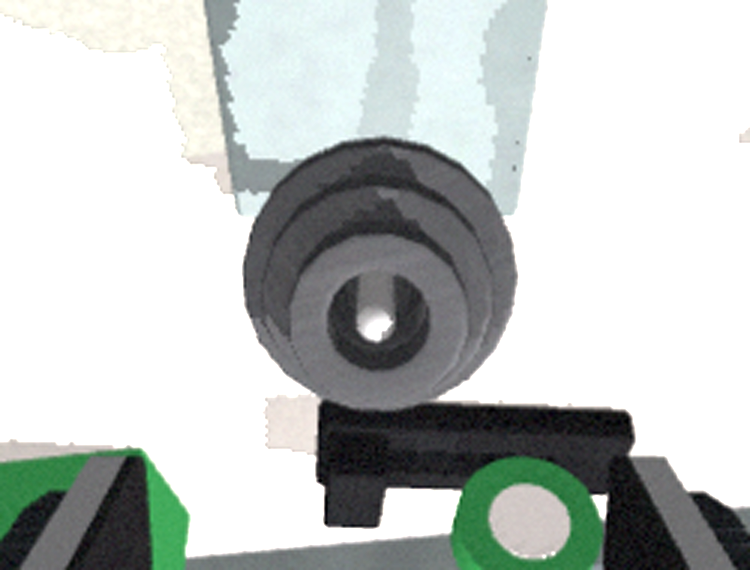

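View pics/c30s.png

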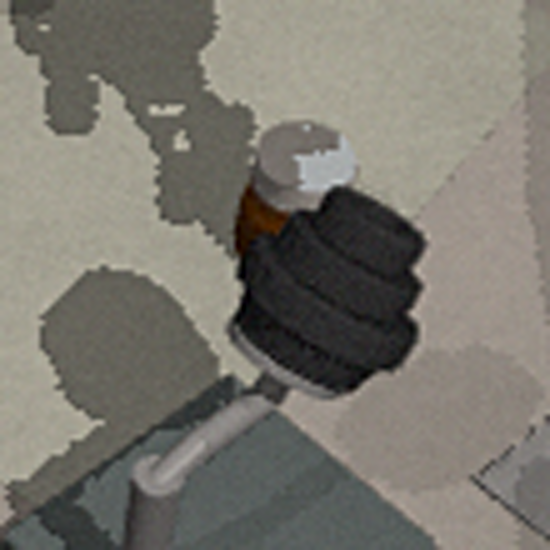

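View pics/t30.png

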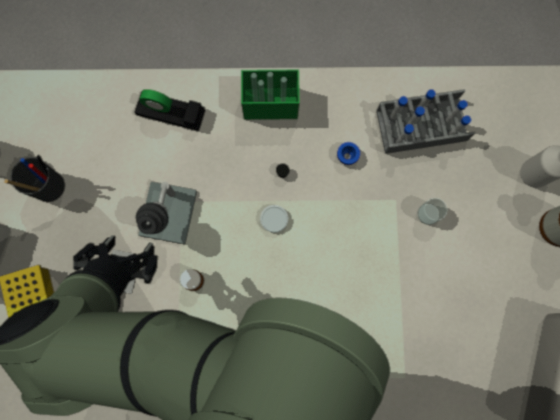

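```bash
python3 -c "
from h import *
s=bot.observe();print(s['clock'],s['force'],s['qd']);print(bot.job_done())"
```

```text
27.65 [0.8424 0.0747 0.5301] [-0.0002  0.0021 -0.0024 -0.0005 -0.0037  0.0001  0.0017]
the job is handed in; nothing more can be done
None
```

I hung the largest cup on the hook first, open side outwards, nested the middle one in it and then the smallest, let go of each, backed the gripper clear and handed in at 27.7 s.

- **Seating:** each cup was pushed down until it met about 20–27 N. Each then sat within about 1 mm of the depth I worked out for "fully home" (0, 15 and 30 mm along the hook).
- **Last pictures:** the wrist and scene views show three even steps with the pin through the holes. In the top view the blue cup, petri dish, stopper, beaker and jar look unmoved. The arm hid the purple cup in that last top view, and I did not check the spatula separately.
- **Small disagreements:** the finger opening read about 2–3 mm less than each collar's stated diameter, though the grips held. The hook's pin was about 1 mm off along its x from my first estimate, which I corrected before the first cup went on.

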